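Lock a row of motors in a sloping gang fixture with a drive wedge

ROBOT

A 7-joint arm with a two-finger parallel gripper is mounted at the origin on a cart in front of the work surface, level with it; the furniture and walls round the work are solid. World frame = base frame: x ahead of the robot, y to its left, z up, the work surface at z = 0. Lengths are in mm, angles in rad, forces in N, time in s.
With the tool pointing down it reaches from about 400 to 900 mm from the base axis. Payload 5.6 kg.
Tool frame: the origin (TCP) lies at the very end of the fingers, on their centre line; the grasp point (between the pads) lies 19 mm behind it (r.pinch_z is the distance from the TCP to the grasp point, in mm); z points along the fingers, y is the line along which they close (so a half turn about z gives the same grasp; the last joint's range is limited). The gripper opens to 92 mm and grips with 3 to 60 N. Pads are 20 mm wide; open, the fingers measure 128 mm over their backs; the gripper's body (75 mm by 189 mm) begins 69 mm behind the grasp point.
Start: joints at [1.098, 0.468, -0.012, 1.603, 0.006, 1.071, -0.056], TCP at [270.809, -590.907, 214.592] pointing down, gripper open.
Joint ranges: [-2.53, 2.53], [-0.31, 2.02], [-1.57, 1.55], [0.28, 2.44], [-1.29, 4.43], [0.15, 1.84], [-2.92, 2.92]. Speed limits (rad/s): [2.57, 2.57, 3.14, 3.14, 3.14, 3.14, 3.14].

INTERFACE

Orientations are given as a 3x3 rotation matrix whose columns are the frame's x, y, z axes.
In Python, from workcell import r gives the robot as it stands.
- The arm moves only by the tool servo_tool, never from a script. Its arguments are lists of equal length, an entry for each row: "xyz": the shift along the tool's x, y, z in m, a list of three; "angular": the turn, a rotation vector about the tool's x, y, z in rad, a list of three. A call has 1 to 10 rows; each row shifts and turns the commanded pose from where the row before left it, along the tool's axes as they then stand; what a row does not reach is not made up. A row lasts 1/8 s, in which the tool goes at most 62.5 mm and 10.7 degrees, less where a joint would pass 70% of its speed; a pose out of reach is approached as far as the arm can. A call with a gripper value outside its range is refused whole. "hand" is the opening, from 0 (shut) to 1 (fully open), set as the call begins (left out, the last holds). The fingers move at their own pace and stop on an object; "squeeze" is the grip in N (left out, the last holds). Time passes only in rows, so rows that do not move let the fingers close. It gives the time, the measured TCP pose, the force, the opening and the grip force at its end, in the units of the state.
- r.sense(): the state, without advancing time (a new reading comes with each control period).
- r.camera(name): name is "side" or "top" or "wrist"; returns (picture, depth): 420x560x3 uint8, blue, green, red; 420x560 float32, mm along the optical axis (not along the pixel's ray), 0 where there is no reading.
- r.calibration(name): a dict with "vfov" (degrees; the focal length in pixels is half the picture's height over the tangent of half this angle, whatever the lens; pixels are square), "cx", "cy" (the principal point, pixels), "R" (3x3) and "t" (3): a world point X has camera coordinates R X + t; the wrist camera has in their place "tool_from_camera" (4x4, takes a point from camera to tool coordinates, whose origin is the TCP and whose axes are the flange's). Camera axes: x right, y down, z forward; pixel columns grow to the right and rows downward; lengths in mm; the calibration is good to about 2 mm. A picture is of the moment at which its call begins: read the wrist's pose just before it. calibration takes no time and is no camera call.
- r.finish_job(): hands the job in; it is judged then, once.
Trained networks look in the newest picture that a camera, given by its name, has taken for a name from the list of things; names that differ only in an ending like _2 or _b are one class to them, and where a whole thing is asked for, a point or a joint stands for the part that bears it (a point fixed in the world has none). Each returns a list of dicts, best first, with "p" (0 to 1); they miss things now and then, are a little off and sometimes report something else, mostly with a low value. They report only what shows in the picture. A call takes as long as a camera call. They do not tell look-alikes from the thing itself.
- r.outline_of(camera, thing): "pixels" (420x560 bool, what is visible of it) and "box" ([left, top, width, height] in pixels, round what is visible of it).
- r.place_of(camera, thing): "position" ([column, row] in pixels: a listed point, or the origin of a listed thing).
The state is a dict: "clock": time; "joint_pos": joint angles; "qd": joint speeds; "effort": joint torques, N m; "position": TCP position; "eef_rot": TCP orientation; "force": force on the tool from outside, world axes, zero at the start; "ft_torque": the same for the moment, N m; "finger_gap": finger opening in mm; "grasp_force": force on a finger pad.
Only numpy, scipy, OpenCV 4.12 (cv2) and the standard library are available. Lean on these libraries where they do the work, as an engineer would, in place of code of your own. Each camera call takes 0.05 s, during which the arm holds its last target. There are 200 camera calls.

TASK

Load the fourth motor into the sloping gang fixture beside the other three, resting on the low ledge with its terminals downhill like theirs, and close the row up with the aluminium packing block (black knob). Then put the red wedge, thin end down the slope, between the packing block and the steel end block and drive it down the slope firmly, so that the whole row stays locked tight after you let go. Leave the bottle and the solder reel where they stand.

Things in the scene. Friction and masses are not known exactly. Their poses are not given: they have to be found in the camera images.
- deck: Aluminium deck of the grey fixture, sloping 23 deg. Origin: on its top face, always at z=0.056. x up the slope, y along the row to the left, z square to the deck. Deck coordinates in mm: low steel ledge (13 high) facing up the slope at x=-45, over y -36..146, its right end bevelled; left row stop, face at y=135; right end block (27 high, x -53..6), face at y=-85.4 at x=-20, widening the gap by 0.14 per mm up the slope. Deck x -62..98.
- motor_a_mid (a point): Grey DC motor, can 37 mm diameter (axis 18.7 mm above what it lies on) and 55 mm long; its x axis runs along the can towards the thin shaft, -x towards the terminals. The point is the middle of the can, on its axis. First in the row, loose, against the left stop; deck about x=-16, y=116.5 mm.
- motor_b_mid (a point): Grey DC motor, can 37 mm diameter (axis 18.7 mm above what it lies on) and 55 mm long; its x axis runs along the can towards the thin shaft, -x towards the terminals. The point is the middle of the can, on its axis. Second in the row, loose; deck y about 80 mm.
- motor_c_mid (a point): Grey DC motor, can 37 mm diameter (axis 18.7 mm above what it lies on) and 55 mm long; its x axis runs along the can towards the thin shaft, -x towards the terminals. The point is the middle of the can, on its axis. Third in the row, loose; deck y about 43 mm. The fourth goes to its right (smaller y), where about 110 mm is free.
- motor_d_mid (a point): Grey DC motor, can 37 mm diameter (axis 18.7 mm above what it lies on) and 55 mm long; its x axis runs along the can towards the thin shaft, -x towards the terminals. The point is the middle of the can, on its axis. The one to load, 130 g; starts lying on the bench right of the fixture. It rolls when pushed sideways.
- motor_d_shaft (a point): Point on the axis of the motor to load, 30 mm from its middle towards the shaft; must end up the slope.
- packer_knob (a point): Packing block, 150 g: aluminium, 52 mm long (its x) by 38 mm wide (its y), 26 mm high, with a round black knob 26 mm in diameter on top, 33 to 62 mm above the underside. The point is the middle of the knob, 47 mm above the underside. Stands on the bench; fits with its length up the slope, and either way round.
- wedge_mid (a point): Red plastic wedge, 130 g, lying flat, 110 mm long, 32 mm high, thin end 30.3 mm, thick end (steel striking plate) 45.7 mm. x runs to the thick end. Its +y flank is straight, at y=+19 mm; the -y flank tapers by 8 deg, at y=-19 mm at mid-length. The point is at mid-length and mid-height. In the fixture it jams with its middle near deck x=-6 to -14 mm; a steady push of 15 to 20 N on the thick end locks the row, 5 N does not.
- motor_a: The same first motor as motor_a_mid; origin under the can as it lay at the start (it turns as the motor rolls).
- motor_b: The same second motor as motor_b_mid; origin as for motor_a.
- motor_c: The same third motor as motor_c_mid; origin as for motor_a.
- motor_d: The same motor to load as motor_d_mid; origin as for motor_a.
- packer: The same packing block as packer_knob; origin in the middle of its underside.
- wedge: The same wedge as wedge_mid; origin at mid-length on its underside.
- bottle: White dispenser bottle with a blue cap, 65 mm wide, 109 mm high, behind and right of the fixture; leave it. Origin under its middle.
- spool: Reel of solder, 55 mm wide, 40 mm high, left of the papers, in front of the fixture; leave it. Origin under its middle.
Not all that is in view belongs to the job. What is shaped like the motor_d but pink is not meant.

How it is judged:
By the outcome, as a careful person would: the job done as asked, in the order asked, and still so for the second after the job is handed in, with the robot touching nothing.
It also fails if it takes over 72 s, if anything falls off the work surface, if the arm or the gripper's body presses on something with over 40 N, if the wrist force passes 120 N, or if a joint passes its speed limit or range.

## Working session

There is one attempt and no reset: what is moved stays moved. The work goes in short steps, Python scripts to look and compute and a tool call to move; the robot and the scene stay as the last step left them, time stands still between calls to the robot, and variables do not carry over. Pictures are saved under pics/ and viewed, at most 10 in all, crops included, and the job is handed in when it is done.

Besides the shell and the picture viewer there is one more tool, called after "Request:" by a JSON object that holds its "name" and its "arguments". servo_tool: Moves the arm, as the interface text tells. Its arguments: {"type":"object","properties":{"xyz":{"type":"array"},"angular":{"type":"array"},"hand":{"type":"number"},"squeeze":{"type":"number"}},"required":["xyz","angular"]}

```bash
mkdir -p pics; ls; cat > h.py <<'E'
import numpy as np, cv2
from workcell import r
def K(n):
    c=r.calibration(n); f=210/np.tan(np.radians(c["vfov"])/2); return c,f
def pose(n,s=None):
    c,f=K(n)
    if "R" in c: R=np.array(c["R"]); t=np.array(c["t"]); return R.T,-R.T@t,f,c   # world_from_cam
    s=s or r.sense(); T=np.array(c["tool_from_camera"]); Rt=np.array(s["eef_rot"])
    return Rt@T[:3,:3], Rt@T[:3,3]+np.array(s["position"]),f,c
def ray(n,px,P=None):
    R,o,f,c=P or pose(n); d=R@np.array([(px[0]-c["cx"])/f,(px[1]-c["cy"])/f,1]); return o,d
def tri(rays):
    A=np.zeros((3,3));b=np.zeros(3)
    for o,d in rays:
        d=d/np.linalg.norm(d);M=np.eye(3)-np.outer(d,d);A+=M;b+=M@o
    X=np.linalg.solve(A,b); res=[np.linalg.norm(np.cross(X-o,d/np.linalg.norm(d))) for o,d in rays]; return X,max(res)
def dep(n,px,D,P=None):
    o,d=ray(n,px,P); u,v=int(round(px[0])),int(round(px[1])); z=D[v,u]; return o+d*z
def cloud(n,D,m=None,P=None):
    R,o,f,c=P or pose(n); v,u=np.nonzero((D>0) if m is None else (m&(D>0))); z=D[v,u]
    return (R@np.stack([(u-c["cx"])/f*z,(v-c["cy"])/f*z,z])).T+o
E
python3 - <<'E'
from h import *
ims={}
for n in ["side","top","wrist"]:
    im,D=r.camera(n); cv2.imwrite(f"pics/{n}0.png",im); ims[n]=D
    np.save(f"pics/{n}0.npy",D)
np.set_printoptions(precision=1,suppress=True)
for n in ["side","top"]:
    P=pose(n); print(n,P[1],P[0][:,2])
for t in ["motor_a_mid","motor_d_mid","motor_d_shaft","packer_knob","wedge_mid","wedge","deck","packer","bottle","spool"]:
    R={}
    for n in ["side","top"]:
        L=r.place_of(n,t)
        for x in L[:5]: print(t,n,round(x["p"],2),np.array(x["position"]),dep(n,x["position"],ims[n]))
        if L: R[n]=ray(n,L[0]["position"])
    if len(R)==2: X,e=tri(list(R.values())); print("   tri",X,e)
print(r.sense())
a=cv2.imread("pics/side0.png")
cv2.imwrite("pics/x.png",a)
E
```

```text
pics
side [  83.5  246.7 1145.7] [ 0.4 -0.2 -0.9]
top [ 417.4  -33.  1136.2] [ 0.2 -0.  -1. ]
motor_a_mid side 0.55 [206.9 237.5] [604.2 186.8  79.4]
motor_a_mid side 0.23 [210.3 232.7] [610.7 172.6  83.3]
motor_a_mid top 0.59 [194.  199.5] [611.8 170.6  87.3]
motor_a_mid top 0.2 [316.7 265.3] [ 449.5 -148.2   59.3]
motor_a_mid top 0.2 [320.  162.2] [ 717.8 -154.4   85. ]
   tri [622.8 182.5  37.1] 2.669353348891666
motor_d_mid side 0.68 [316.6 205.2] [ 555.1 -145.2   35.3]
motor_d_mid side 0.62 [385.1 189.2] [ 494.9 -354.2   38.2]
motor_d_mid top 0.83 [320.6 225.7] [ 555.6 -161.2   36.5]
motor_d_mid top 0.57 [390.3 249.7] [ 494.3 -348.2   34.1]
   tri [ 563.1 -159.8    7.6] 6.127680596253488
motor_d_shaft side 0.82 [377.1 184.6] [ 535.7 -363.4   -0.2]
motor_d_shaft side 0.75 [307.9 208.6] [ 572.2 -127.1    3.2]
motor_d_shaft top 0.69 [314.3 264.8] [ 450.6 -141.8   61.8]
motor_d_shaft top 0.63 [390.7 239.9] [ 520.5 -349.7   35.2]
motor_d_shaft top 0.62 [307.2 222.3] [ 566.6 -126.6   19.3]
   tri [ 411.9 -133.5  384.7] 37.602981025899645
packer_knob side 0.73 [334.5 228.7] [ 455.3 -14
[... 854 characters left out ...]
150.4  -17.9] 5.654977051742859
bottle side 0.87 [290.  165.9] [ 711.8 -145.7   44.1]
bottle top 0.68 [321.3 162.8] [ 716.  -157.7   86. ]
   tri [ 746.6 -169.1  -18.7] 1.3375696718496293
spool side 0.57 [216.1 300.4] [445.6 242.5  38.5]
{'clock': 1.15, 'joint_pos': array([ 1.1,  0.5, -0. ,  1.6,  0. ,  1.1, -0.1]), 'qd': array([ 0.,  0., -0.,  0., -0., -0., -0.]), 'effort': array([  0. , -52. ,  -0. , -24.4,  -0.1,   0. ,   0. ]), 'position': array([ 270.8, -590.9,  214.6]), 'eef_rot': array([[ 0.9,  0.4, -0. ],
       [ 0.4, -0.9, -0. ],
       [-0. ,  0. , -1. ]]), 'force': array([-0. , -0.5, -0.2]), 'ft_torque': array([-0.,  0., -0.]), 'grasp_force': 0.0, 'finger_gap': 91.97449448622108}
```

View image.

```bash
python3 - <<'E'
import cv2,numpy as np
a=cv2.imread("pics/side0.png");b=cv2.imread("pics/top0.png")
cv2.imwrite("pics/s1.png",cv2.resize(a[130:340,160:440],(800,600),interpolation=cv2.INTER_CUBIC))
cv2.imwrite("pics/t1.png",cv2.resize(b[130:340,160:440],(800,600),interpolation=cv2.INTER_CUBIC))
E
```

```text
(no output)
```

View pics/s1.png

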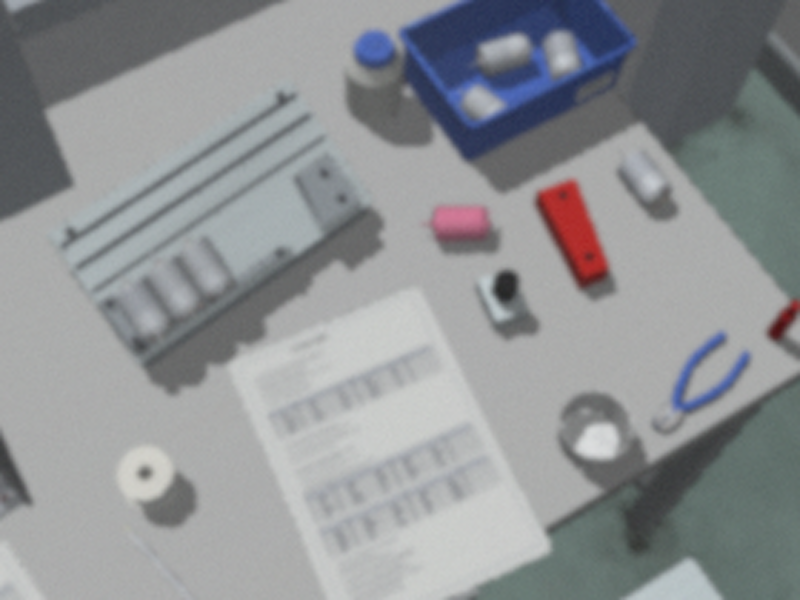

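View pics/t1.png

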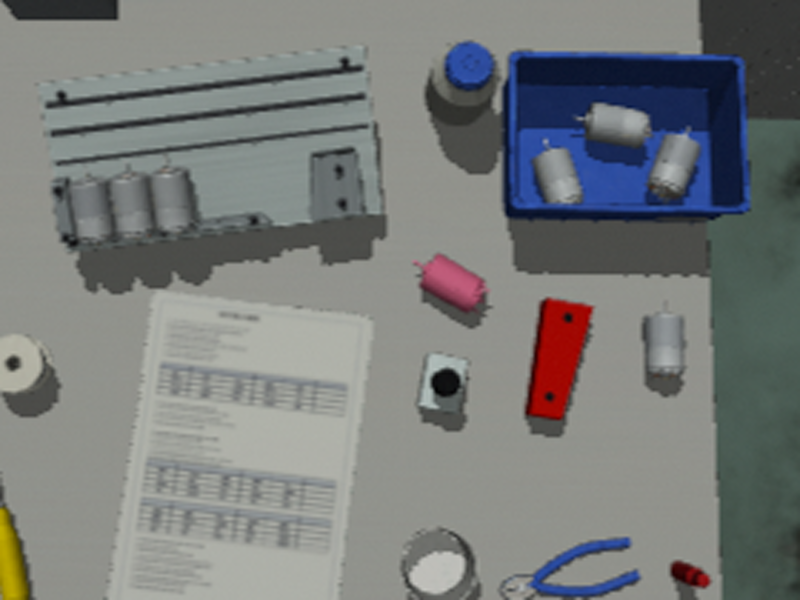

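```bash
cat > m1.py <<'E'
from h import *
np.set_printoptions(precision=2,suppress=True)
for n in ["top","side"]:
    D=np.load(f"pics/{n}0.npy"); im=cv2.imread(f"pics/{n}0.png"); C=cloud(n,D,D>0)
    bench=C[(abs(C[:,2])<15)&(C[:,0]>420)&(C[:,0]<560)&(C[:,1]>-100)&(C[:,1]<0)]; print(n,"bench z",np.median(bench[:,2]),bench[:,2].std())
    # deck plane ransac-ish
    S=C[(C[:,0]>630)&(C[:,0]<740)&(C[:,1]>-60)&(C[:,1]<170)&(C[:,2]>30)&(C[:,2]<140)]
    A=np.c_[S[:,:2],np.ones(len(S))]; w=np.ones(len(S),bool)
    for _ in range(15):
        p=np.linalg.lstsq(A[w],S[w,2],rcond=None)[0]; w=abs(S[:,2]-A@p)<3
    print(" slope",np.degrees(np.arctan(np.hypot(p[0],p[1]))),"yaw",np.degrees(np.arctan2(p[1],p[0])),"z=.056 line: x at y=60:",(56-p[2]-p[1]*60)/p[0],w.mean(),"x0..",p)
    # objects on bench
    for nm,(x0,x1,y0,y1) in dict(motor=(440,560,-390,-310),wedge=(400,560,-305,-205),packer=(400,500,-185,-110)).items():
        O=C[(C[:,0]>x0)&(C[:,0]<x1)&(C[:,1]>y0)&(C[:,1]<y1)&(C[:,2]>14)]
        H=O[O[:,2]>np.percentile(O[:,2],30)] if nm!="packer" else O[O[:,2]<32]
        rc=cv2.minAreaRect(O[:,:2].astype(np.float32)); print(" ",nm,len(O),rc,"ztop",np.percentile(O[:,2],[50,90,98]),"mean",O.mean(0))
        if nm=="packer":
            k=O[O[:,2]>50]; print("   knob",np.median(k,0),len(k), "body",cv2.minAreaRect(H[:,:2].astype(np.float32)))
E
python3 m1.py
```

```text
top bench z 2.9296871774834017 3.3038374358885627
 slope 23.048425685314292 yaw 8.503280736764276 z=.056 line: x at y=60: 650.2477213343866 0.7563824008690929 x0.. [   0.42    0.06 -221.4 ]
  motor 309 ((497.3359680175781, -356.88641357421875), (75.38815307617188, 34.390830993652344), 0.21651120483875275) ztop [32.75 36.97 39.19] mean [ 493.44 -355.01   31.11]
  wedge 634 ((479.3319091796875, -256.1867980957031), (44.69145584106445, 112.43087005615234), 79.05087280273438) ztop [31.33 33.93 35.66] mean [ 482.3  -253.91   30.85]
  packer 283 ((454.9923095703125, -147.62147521972656), (37.72868347167969, 51.624359130859375), 78.98583221435547) ztop [26.25 61.65 63.71] mean [ 454.56 -146.15   35.36]
   knob [ 455.18 -146.58   60.56] 79 body ((454.9923095703125, -147.62147521972656), (37.72868347167969, 51.624359130859375), 78.98583221435547)
side bench z 3.576186134994032 3.4103058620078515
 slope 22.84308648870748 yaw 7.683970199957132 z=.056 line: x at y=60: 648.9592106033275 0.695 x0.. [   0.42    0.06 -218.3 ]
  motor 229 ((496.13128662109375, -357.6112365722656), (74.72245025634766, 36.028282165527344), 1.3245177268981934) ztop [32.25 37.75 39.34] mean [ 490.81 -354.63   30.83]
  wedge 497 ((477.830322265625, -258.1223449707031), (46.527427673339844, 115.70475006103516), 79.47471618652344) ztop [31.57 34.62 36.1 ] mean [ 478.25 -253.39   30.46]
  packer 241 ((453.77215576171875, -148.9287872314453), (38.844234466552734, 52.89079284667969), 77.9782485961914) ztop [27.54 62.48 65.36] mean [ 449.05 -143.59   36.31]
   knob [ 452.06 -146.43   61.73] 67 body ((453.77215576171875, -148.9287872314453), (38.844234466552734, 52.89079284667969), 77.9782485961914)
```

```bash
cat > m2.py <<'E'
from h import *
np.set_printoptions(precision=1,suppress=True,linewidth=150)
def Rd(yaw,s=23):
    y=np.radians(yaw);s=np.radians(s);Z=np.array([[np.cos(y),-np.sin(y),0],[np.sin(y),np.cos(y),0],[0,0,1]])
    return Z@np.array([[np.cos(s),0,-np.sin(s)],[0,1,0],[np.sin(s),0,np.cos(s)]])
if __name__=="__main__":
  for n in ["top","side"]:
    D=np.load(f"pics/{n}0.npy"); C=cloud(n,D,D>0)
    o=np.array([649.5,60,56]);R=Rd(8);Q=(C-o)@R
    Q=Q[(abs(Q[:,0])<120)&(abs(Q[:,1])<200)]
    hb=Q[(Q[:,2]>19)&(Q[:,2]<33)&(Q[:,1]<-40)&(Q[:,0]<30)&(Q[:,0]>-70)]; print(n,"block",np.percentile(hb,[1,50,99],axis=0),cv2.minAreaRect(hb[:,:2].astype(np.float32)))
    dk=Q[(abs(Q[:,2])<4)];print(" deck ext",np.percentile(dk,[.3,50,99.7],axis=0), cv2.minAreaRect(dk[dk[:,0]>-70][:,:2].astype(np.float32)))
    m=Q[(Q[:,2]>14)&(Q[:,2]<45)&(Q[:,1]>0)&(Q[:,0]>-40)&(Q[:,0]<10)]
    h,e=np.histogram(m[:,1],bins=np.arange(0,160,4)); zz=[np.median(m[(m[:,1]>a)&(m[:,1]<=a+4),2]) if k else 0 for a,k in zip(e,h)]
    print(" ridge",np.c_[e[:-1]+2,zz][np.array(zz)>0].T)
  c=r.calibration("wrist");print(np.array(c["tool_from_camera"]),c["vfov"]); s=r.sense();np.set_printoptions(precision=4);print(s["eef_rot"])
E
python3 m2.py
```

```text
top block [[ -52.4 -122.3   21. ]
 [ -24.1  -99.7   26.6]
 [   5.8  -76.    32. ]] ((-23.26226043701172, -98.83739471435547), (47.78159713745117, 60.033287048339844), 89.77115631103516)
 deck ext [[ -61.8 -141.9   -3.9]
 [  39.    -7.4   -0.2]
 [  97.6  155.8    3.9]] ((17.84514617919922, 7.25), (160.2434844970703, 300.13934326171875), 0.2050144076347351)
 ridge [[ 30.   34.   38.   42.   46.   50.   54.   58.   62.   66.   70.   74.   78.   82.   86.   90.   94.   98.  102.  106.  110.  114.  118.  122.
  126.  130.  134.  138.  142.  146.  150.  154. ]
 [ 21.9  27.4  30.8  34.2  35.8  35.9  35.9  33.9  31.   28.2  25.7  31.8  34.   35.6  36.   36.2  34.8  32.5  28.1  25.1  30.4  32.9  34.6  36.3
   36.   34.7  32.2  29.3  26.1  27.9  28.4  27.7]]
side block [[ -52.9 -123.7   20.8]
 [ -25.6 -100.8   27.2]
 [   4.7  -77.1   32.4]] ((-24.00469398498535, -100.15538024902344), (59.01267623901367, 49.000030517578125), 0.276967316865921)
 deck ext [[ -62.7 -143.2   -3.9]
 [  37.5   -1.8    0.1]
 [  96.7  155.5    3.9]] ((17.45519256591797, 5.8859100341796875), (160.1930389404297, 300.5830078125), 0.1463518738746643)
 ridge [[ 30.   34.   38.   42.   46.   50.   54.   58.   62.   66.   70.   74.   78.   82.   86.   90.   94.   98.  102.  106.  110.  114.  118.  122.
  126.  130.  134.  138.  142.  146.  150.  154. ]
 [ 26.6  30.8  33.5  34.9  36.4  36.6  35.8  33.2  30.   25.6  29.8  33.7  35.2  36.2  36.6  36.5  35.4  32.7  27.6  28.9  32.4  35.1  35.8  35.9
   37.   34.6  31.4  27.6  26.9  28.3  29.3  27.6]]
[[  -0.    -1.    -0.2   70.3]
 [   1.    -0.    -0.    -1.1]
 [   0.    -0.2    1.  -169.9]
 [   0.     0.     0.     1. ]] 60.95375714062789
[[ 0.9091  0.4166 -0.    ]
 [ 0.4166 -0.9091 -0.0001]
 [-0.0001  0.     -1.    ]]
```

```bash
cat >> h.py <<'E'
from scipy.spatial.transform import Rotation as Ro
def Rd(yaw,s=23):
    return (Ro.from_euler('z',yaw,degrees=True)*Ro.from_euler('y',-s,degrees=True)).as_matrix()
DO=np.array([648.6,66.3,56.]); DR=Rd(8.2)
def dk(x,y,z): return DO+DR@np.array([x,y,z])
FL=np.diag([1.,-1,-1])
def down(yaw): return Rd(yaw,0)@FL
def tool_deck(yaw=0): return DR@Ro.from_euler('z',yaw,degrees=True).as_matrix()@FL
def go(p,R,n,start=None):
    "rows to the target, from measured (or given) pose"
    s=r.sense(); p0,R0=start or (np.array(s["position"]),np.array(s["eef_rot"]))
    w=Ro.from_matrix(R0.T@R).as_rotvec(); a=np.round(w/n,3); Rr=R0.copy(); pp=p0.copy(); X=[];W=[]
    for i in range(n):
        t=p0+(np.array(p)-p0)*(i+1)/n; d=np.round(Rr.T@(t-pp)/1000,3); X.append(d.tolist());W.append(a.tolist())
        pp=pp+Rr@d*1000; Rr=Rr@Ro.from_rotvec(a).as_matrix()
    print('"xyz":',X,'\n"angular":',W,"\n end",np.round(pp,1),"turn/row deg",np.degrees(np.linalg.norm(w))/n)
    return pp,Rr
E
python3 - <<'E'
from h import *
go([490,-355,110],down(0.7),6)
E
```

```text
"xyz": [[0.05, -0.021, 0.017], [0.048, -0.023, 0.018], [0.046, -0.028, 0.017], [0.044, -0.03, 0.018], [0.042, -0.034, 0.017], [0.04, -0.036, 0.018]] 
"angular": [[0.0, 0.0, 0.07], [0.0, 0.0, 0.07], [0.0, 0.0, 0.07], [0.0, 0.0, 0.07], [0.0, 0.0, 0.07], [0.0, 0.0, 0.07]] 
 end [ 490.3 -354.8  109.6] turn/row deg 3.986205870930599
```

Request:
{"name": "servo_tool", "arguments": {"xyz": [[0.05, -0.021, 0.017], [0.048, -0.023, 0.018], [0.046, -0.028, 0.017], [0.044, -0.03, 0.018], [0.042, -0.034, 0.017], [0.04, -0.036, 0.018], [0, 0, 0]], "angular": [[0, 0, 0.07], [0, 0, 0.07], [0, 0, 0.07], [0, 0, 0.07], [0, 0, 0.07], [0, 0, 0.07], [0, 0, 0]], "hand": 1}}

```text
clock: 2.02
position: [493.5, -349.0, 108.1]
eef_rot: [[1.0, 0.019, -0.001], [0.019, -1.0, 0.004], [-0.001, -0.004, -1.0]]
force: [-0.7, 0.3, 0.1]
finger_gap: 91.8
grasp_force: 0.0
```

```bash
python3 - <<'E'
from h import *
np.set_printoptions(precision=1,suppress=True)
s=r.sense();P=pose("wrist",s);im,D=r.camera("wrist");print(s["clock"],s["position"],s["force"],"\n",s["eef_rot"])
cv2.imwrite("pics/w1.png",im)
for t in ["motor_d_mid","motor_d_shaft"]:
    for x in r.place_of("wrist",t)[:3]: print(t,x["p"],x["position"],dep("wrist",x["position"],D,P))
L=r.outline_of("wrist","motor_d")
for x in L[:2]:
    C=cloud("wrist",D,x["pixels"],P);C=C[C[:,2]>4]; print(x["p"],x["box"],len(C),np.percentile(C,[2,50,98],axis=0))
    T=C[C[:,2]>30]; print(" top",T.mean(0),cv2.minAreaRect(C[C[:,2]>15][:,:2].astype(np.float32)), cv2.minAreaRect(T[:,:2].astype(np.float32)))
    for a in range(440,545,5):
        q=C[(C[:,0]>=a)&(C[:,0]<a+5)]
        if len(q): print(a+2.5,len(q),np.percentile(q[:,2],95),q[:,1].min(),q[:,1].max())
E
```

```text
2.025 [ 493.5 -349.   108.1] [-0.7  0.3  0.1] 
 [[ 1.  0. -0.]
 [ 0. -1.  0.]
 [-0. -0. -1.]]
motor_d_mid 0.97 [7.9, 128.7] [ 554.  -163.9   35.2]
motor_d_mid 0.57 [296.7, 210.4] [ 501.7 -357.6   36.2]
motor_d_mid 0.47 [297.9, 170.0] [ 525.1 -359.2    0.2]
motor_d_shaft 0.88 [296.1, 170.8] [ 527.1 -357.    19.5]
0.73 [0.5, 95.7, 66.0, 77.1] 3295 [[ 525.1 -185.8    8.6]
 [ 546.4 -171.8   30. ]
 [ 569.8 -154.7   36.9]]
 top [ 545.2 -168.9   34.1] ((545.9143676757812, -162.69239807128906), (52.809730529785156, 37.03683853149414), 59.172019958496094) ((545.0324096679688, -165.7417449951172), (35.294883728027344, 30.374393463134766), 60.336524963378906)
522.5 61 26.954186865433883 -178.17993341129596 -165.3603200229907
527.5 225 32.23238204080914 -178.83956574691751 -159.338762942485
532.5 333 35.241077739583886 -185.05311169541773 -149.13276242375323
537.5 426 36.563958612039414 -184.42952679491162 -150.24379759706295
542.5 469 36.94378949412488 -191.12148074836728 -155.38657121873968
0.19 [2.9, 216.9, 57.8, 70.7] 3794 [[ 434.  -168.     5.3]
 [ 463.2 -157.4   25.4]
 [ 482.9 -137.4   53.
[... 213 characters left out ...]
35938), 29.611270904541016)
442.5 227 26.847277365588255 -163.3285212645273 -145.26583758786182
447.5 255 50.81890417964116 -164.48848822663024 -151.2923563762275
452.5 350 54.96919720460478 -164.9132779762739 -150.7049037109105
457.5 409 54.947379269885076 -166.23996702471274 -150.57877678111245
462.5 467 50.61242472391337 -167.0992164623361 -136.32509956321394
467.5 483 43.1072945401495 -168.22925094641963 -135.5985123573265
472.5 370 26.889013927769756 -169.49304134316736 -135.8891897558797
477.5 517 26.684113713602745 -169.49082543733596 -136.6476893393394
482.5 349 25.629663924691055 -154.08345139933255 -131.92447673190995
522.5 3 201.65261589972388 -293.018327166386 -291.83899798861125
```

View pics/w1.png

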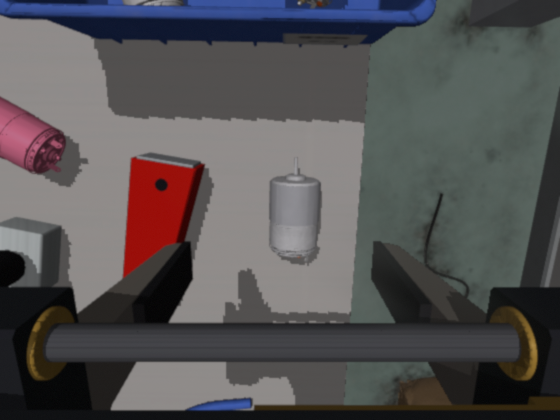

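```bash
python3 - <<'E'
from h import *
np.set_printoptions(precision=1,suppress=True)
s=r.sense();P=pose("wrist",s);im,D=r.camera("wrist");print(s["clock"],s["position"])
m=np.zeros(D.shape,bool);m[140:275,250:340]=1
C=cloud("wrist",D,m,P);print("bench",np.median(C[abs(C[:,2])<6],0)[2])
C=C[C[:,2]>8]
for a in range(455,545,4):
    q=C[(C[:,0]>=a)&(C[:,0]<a+4)]
    if len(q): print(a+2,len(q),np.percentile(q[:,2],95),q[:,1].min(),q[:,1].max(), (q[:,1].min()+q[:,1].max())/2)
m[:]=0;m[150:300,110:215]=1
C=cloud("wrist",D,m,P);C=C[(C[:,2]>27)&(C[:,2]<36)];print("wedge z",np.median(C[:,2]))
for a in range(450,550,6):
    q=C[(C[:,0]>=a)&(C[:,0]<a+6)]
    if len(q): print(a+3,len(q),q[:,1].min(),q[:,1].max())
E
```

```text
2.225 [ 489.4 -356.6  110. ]
bench -0.24430997767092322
457 3 24.551381429163293 -367.14408553533184 -345.27308104644646 -356.2085832908891
461 24 25.574250566343537 -367.1381799934371 -343.7098452393395 -355.42401261638827
465 17 33.304414552432185 -369.88387439877056 -339.3848871869592 -354.6343807928649
469 227 36.16274065974259 -374.13603348468604 -337.66201023469034 -355.8990218596882
473 205 36.91530886558885 -373.7429550740967 -337.9960340912048 -355.86949458265076
477 244 36.69925495528572 -373.7640818903825 -338.00805666064196 -355.8860692755122
481 258 36.86320801536023 -373.5622849912702 -338.0510656200486 -355.8066753056594
485 251 36.62583195171548 -373.43603309587286 -338.07858687872823 -355.7573099873006
489 241 36.78308813422626 -374.0806580615489 -337.9886289350393 -356.0346434982941
493 260 37.174670811018025 -373.9923448715856 -338.2766233410545 -356.1344841063201
497 269 37.3064595260329 -374.737205906768 -338.39443243349626 -356.56581917013216
501 269 37.170572802048056 -374.7149336784624 -338.3690138574978 -356.5419737679801
505 271 37.1641389614833 -374.5626746
[... 741 characters left out ...]
3 187 -251.1140943692344 -228.4357605468869
459 272 -259.50786496907466 -230.48411005905177
465 337 -268.3185224370135 -230.67468324349124
471 398 -270.07214065721496 -231.74644921604937
477 424 -271.925335299097 -233.1085029115929
483 436 -274.0695966770347 -233.37271031977485
489 453 -275.6500643197983 -235.00628242491695
495 469 -277.64152238353984 -235.44161523721306
501 480 -278.919054975378 -235.74982515843837
507 501 -281.2602622563218 -237.90465957445633
513 544 -283.016326183243 -237.90089565537193
519 531 -284.7414566662429 -239.48384728164325
525 586 -286.64020468106537 -239.8632553301876
531 536 -287.04905307524416 -240.76004530882977
537 111 -265.4613608301588 -242.2270741987668
```

```bash
python3 - <<'E'
from h import *
print(r.sense()["position"])
go([495,-356.2,3],down(-0.6),5)
E
```

```text
[ 489.21834088 -356.76025757  110.10200487]
"xyz": [[0.001, -0.0, 0.021], [0.001, -0.0, 0.022], [0.001, -0.0, 0.021], [0.002, -0.001, 0.022], [0.001, 0.0, 0.021]] 
"angular": [[0.0, -0.0, 0.003], [0.0, -0.0, 0.003], [0.0, -0.0, 0.003], [0.0, -0.0, 0.003], [0.0, -0.0, 0.003]] 
 end [ 495.2 -355.9    3.1] turn/row deg 0.200786391584856
```

Request:
{"name": "servo_tool", "arguments": {"xyz": [[0.001, 0, 0.021], [0.001, 0, 0.022], [0.001, 0, 0.021], [0.002, 0, 0.022], [0.001, 0, 0.021], [0, 0, 0], [0, 0, 0]], "angular": [[0, 0, 0.003], [0, 0, 0.003], [0, 0, 0.003], [0, 0, 0.003], [0, 0, 0.003], [0, 0, 0], [0, 0, 0]], "hand": 0.65}}

```text
clock: 3.15
position: [496.1, -354.7, 2.0]
eef_rot: [[1.0, -0.005, -0.001], [-0.005, -1.0, 0.0], [-0.001, -0.0, -1.0]]
force: [-0.4, -0.4, -0.3]
finger_gap: 59.7
grasp_force: 0.0
```

Request:
{"name": "servo_tool", "arguments": {"xyz": [[0, 0, 0], [0, 0, 0], [0, 0, 0], [0, 0, 0]], "angular": [[0, 0, 0], [0, 0, 0], [0, 0, 0], [0, 0, 0]], "hand": 0.2, "squeeze": 25}}

```text
clock: 3.65
position: [496.3, -354.9, 2.7]
eef_rot: [[1.0, -0.005, 0.0], [-0.005, -1.0, -0.0], [0.0, 0.0, -1.0]]
force: [-0.8, -1.0, 0.4]
finger_gap: 36.1
grasp_force: 25.0
```

```bash
python3 - <<'E'
from h import *
a=go([496,-330,170],down(2),4)
print(dk(-12.7,-20,80))
b=go(dk(-12.7,-20,80),tool_deck(),10,a)
E
```

```text
"xyz": [[-0.0, -0.006, -0.042], [-0.0, -0.006, -0.042], [-0.0, -0.007, -0.041], [-0.0, -0.006, -0.042]] 
"angular": [[0.0, -0.0, -0.01], [0.0, -0.0, -0.01], [0.0, -0.0, -0.01], [0.0, -0.0, -0.01]] 
 end [ 496.1 -329.8  169.7] turn/row deg 0.576770873772571
[608.94277641  40.3787193  124.67810294]
"xyz": [[0.013, -0.037, 0.004], [0.012, -0.036, 0.006], [0.013, -0.036, 0.005], [0.013, -0.037, 0.006], [0.014, -0.036, 0.007], [0.013, -0.035, 0.008], [0.013, -0.036, 0.008], [0.014, -0.036, 0.009], [0.013, -0.035, 0.009], [0.014, -0.035, 0.01]] 
"angular": [[0.002, 0.04, -0.011], [0.002, 0.04, -0.011], [0.002, 0.04, -0.011], [0.002, 0.04, -0.011], [0.002, 0.04, -0.011], [0.002, 0.04, -0.011], [0.002, 0.04, -0.011], [0.002, 0.04, -0.011], [0.002, 0.04, -0.011], [0.002, 0.04, -0.011]] 
 end [609.   40.4 124.5] turn/row deg 2.3804032524758476
```

Request:
{"name": "servo_tool", "arguments": {"xyz": [[0, -0.006, -0.042], [0, -0.006, -0.042], [0, -0.007, -0.041], [0, -0.006, -0.042]], "angular": [[0, 0, -0.01], [0, 0, -0.01], [0, 0, -0.01], [0, 0, -0.01]]}}

```text
clock: 4.15
position: [495.6, -329.1, 170.6]
eef_rot: [[0.999, 0.035, -0.001], [0.035, -0.999, 0.0], [-0.001, -0.0, -1.0]]
force: [1.1, -0.5, -1.4]
finger_gap: 35.9
grasp_force: 25.0
```

Request:
{"name": "servo_tool", "arguments": {"xyz": [[0.013, -0.037, 0.004], [0.012, -0.036, 0.006], [0.013, -0.036, 0.005], [0.013, -0.037, 0.006], [0.014, -0.036, 0.007], [0.013, -0.035, 0.008], [0.013, -0.036, 0.008], [0.014, -0.036, 0.009], [0.013, -0.035, 0.009], [0.014, -0.035, 0.01]], "angular": [[0.002, 0.04, -0.011], [0.002, 0.04, -0.011], [0.002, 0.04, -0.011], [0.002, 0.04, -0.011], [0.002, 0.04, -0.011], [0.002, 0.04, -0.011], [0.002, 0.04, -0.011], [0.002, 0.04, -0.011], [0.002, 0.04, -0.011], [0.002, 0.04, -0.011]]}}

```text
clock: 5.4
position: [608.7, 41.5, 124.1]
eef_rot: [[0.911, 0.145, 0.386], [0.135, -0.989, 0.055], [0.39, 0.002, -0.921]]
force: [-0.6, -0.4, -1.4]
finger_gap: 35.7
grasp_force: 25.0
```

Request:
{"name": "servo_tool", "arguments": {"xyz": [[0, 0, 0], [0, 0, 0]], "angular": [[0, 0, 0], [0, 0, 0]]}}

```text
clock: 5.65
position: [608.6, 39.9, 124.2]
eef_rot: [[0.912, 0.145, 0.385], [0.135, -0.989, 0.054], [0.389, 0.003, -0.921]]
force: [0.6, -0.4, -2.6]
finger_gap: 36.0
grasp_force: 25.0
```

```bash
python3 - <<'E'
from h import *
np.set_printoptions(precision=2,suppress=True)
s=r.sense();P=pose("wrist",s);im,D=r.camera("wrist");cv2.imwrite("pics/w2.png",im)
print(s["clock"],s["finger_gap"],"tcp deck",(s["position"]-DO)@DR, Ro.from_matrix(tool_deck().T@s["eef_rot"]).as_rotvec())
C=cloud("wrist",D,D>0,P);Q=(C-DO)@DR
q=Q[(Q[:,0]>20)&(Q[:,0]<95)&(Q[:,1]>-110)&(Q[:,1]<110)&(abs(Q[:,2])<6)]
A=np.c_[q[:,:2],np.ones(len(q))];p=np.linalg.lstsq(A,q[:,2],rcond=None)[0];print("deck plane resid",p)
d=Q[(abs(Q[:,2])<3)];print("deck ext",np.percentile(d,[.3,99.7],axis=0))
for x in range(-40,20,8):
    b=Q[(Q[:,0]>x)&(Q[:,0]<x+8)&(Q[:,2]>22)&(Q[:,2]<31)&(Q[:,1]<-60)]
    m=Q[(Q[:,0]>x)&(Q[:,0]<x+8)&(Q[:,2]>16)&(Q[:,2]<40)&(Q[:,1]>15)]
    if len(b)>3 and len(m)>3: print(x+4,"face",np.percentile(b[:,1],98),-85.4-.14*(x+24),"motor c right",np.percentile(m[:,1],1))
E
```

```text
5.65 35.984868134711256 tcp deck [-13.3  -20.4   79.72] [-0. -0. -0.]
deck plane resid [ 0.   -0.   -0.07]
deck ext [[-142.84 -146.48   -2.43]
 [  97.78  194.14    2.63]]
-36 face -79.79404457586061 -83.16000000000001 motor c right 29.99804809507699
-28 face -80.86196813172437 -84.28 motor c right 28.288058340358024
-20 face -82.15220959519117 -85.4 motor c right 28.04518257717158
-12 face -83.29533282459758 -86.52000000000001 motor c right 27.542212331622256
-4 face -84.47158676793885 -87.64 motor c right 27.75404851823938
4 face -85.50170527118105 -88.76 motor c right 28.102290633188822
```

View pics/w2.png

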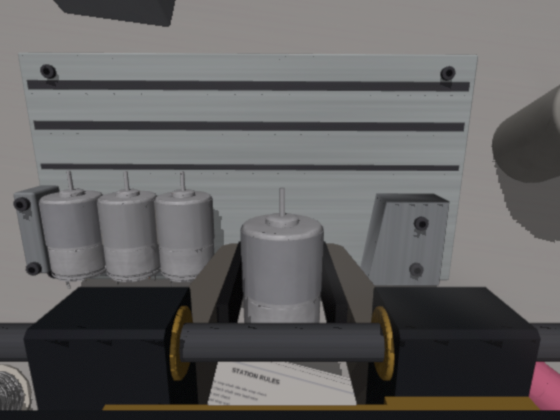

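Request:
{"name": "servo_tool", "arguments": {"xyz": [[0.001, -0.002, 0.016], [0, -0.002, 0.016], [0, 0, 0.016], [0, 0, 0.015], [0, 0, 0.01], [0, 0, 0.003], [0, 0, 0], [0, 0, 0]], "angular": [[0, 0, 0], [0, 0, 0], [0, 0, 0], [0, 0, 0], [0, 0, 0], [0, 0, 0], [0, 0, 0], [0, 0, 0]]}}

```text
clock: 6.7
position: [638.8, 48.7, 55.4]
eef_rot: [[0.911, 0.145, 0.387], [0.135, -0.989, 0.055], [0.39, 0.002, -0.921]]
force: [-0.1, -0.3, -1.5]
finger_gap: 35.9
grasp_force: 25.0
```

```bash
sed -i 's/DO=np.array(\[648.6,66.3,56.\])/DO=np.array([648.1,69.5,56.])/' h.py; cat > st.py <<'E'
from h import *
np.set_printoptions(precision=1,suppress=True)
s=r.sense();print(s["clock"],"deck tcp",(s["position"]-DO)@DR,"F deck",s["force"]@DR,"gap",s["finger_gap"],s["grasp_force"],np.degrees(Ro.from_matrix(tool_deck().T@s["eef_rot"]).as_rotvec()))
E
python3 st.py
```

```text
6.7 deck tcp [-11.4 -19.3   4.1] F deck [-0.8 -0.3 -1.4] gap 35.91370419993111 24.998862147331238 [-0.1 -0.  -0.2]
```

Request:
{"name": "servo_tool", "arguments": {"xyz": [[-0.002, 0, 0.001], [0, 0, 0.001], [0, 0, 0]], "angular": [[0, 0, 0], [0, 0, 0], [0, 0, 0]]}}

```text
clock: 7.08
position: [637.2, 48.4, 53.1]
eef_rot: [[0.911, 0.145, 0.386], [0.135, -0.989, 0.054], [0.39, 0.002, -0.921]]
force: [-5.7, 0.2, 8.5]
finger_gap: 36.1
grasp_force: 25.0
```

Request:
{"name": "servo_tool", "arguments": {"xyz": [[0, 0, 0], [0, 0, 0], [0, 0, 0], [0, 0, 0]], "angular": [[0, 0, 0], [0, 0, 0], [0, 0, 0], [0, 0, 0]], "hand": 0.46}}

```text
clock: 7.58
position: [637.6, 48.5, 52.1]
eef_rot: [[0.911, 0.145, 0.386], [0.135, -0.989, 0.055], [0.39, 0.002, -0.921]]
force: [0.4, -0.5, 0.6]
finger_gap: 42.6
grasp_force: 0.0
```

```bash
python3 st.py; python3 - <<'E'
from h import *
np.set_printoptions(precision=1,suppress=True)
s=r.sense();P=pose("wrist",s);im,D=r.camera("wrist")
Q=(cloud("wrist",D,D>0,P)-DO)@DR
Q=Q[(Q[:,2]>8)&(Q[:,2]<40)]
for nm,lo,hi in (("d",-35,0),("c",30,56),("b",70,90)):
    q=Q[(Q[:,1]>lo)&(Q[:,1]<hi)&(Q[:,2]>25)];print(nm,"xmax of can",np.percentile(q[:,0],98),np.percentile(q,[2,98],axis=0)[:,1],"top",np.percentile(q[:,2],98))
E
```

```text
7.575 deck tcp [-13.8 -19.3   1.6] F deck [ 0.5 -0.5  0.4] gap 42.60747440274238 0.0 [-0.1 -0.1 -0.2]
d xmax of can 11.01171856783379 [-33.9  -1.5] top 37.40039852602729
c xmax of can 8.083898853509059 [30.4 55. ] top 37.45894455135389
b xmax of can 8.25281883920342 [70.4 89.5] top 37.45569890240742
```

Request:
{"name": "servo_tool", "arguments": {"xyz": [[0, 0, 0], [0, 0, 0], [0, 0, 0], [-0.002, 0, 0], [-0.002, 0, 0], [0, 0, 0]], "angular": [[0, 0, 0], [0, 0, 0], [0, 0, 0], [0, 0, 0], [0, 0, 0], [0, 0, 0]], "hand": 0.2, "squeeze": 12}}

```text
clock: 8.38
position: [633.9, 48.0, 50.6]
eef_rot: [[0.911, 0.145, 0.386], [0.135, -0.989, 0.055], [0.39, 0.002, -0.921]]
force: [1.0, 0.2, -0.9]
finger_gap: 36.3
grasp_force: 12.0
```

Request:
{"name": "servo_tool", "arguments": {"xyz": [[0, 0, 0], [0, 0, 0], [0, 0, 0]], "angular": [[0, 0, 0], [0, 0, 0], [0, 0, 0]], "hand": 0.47}}

```text
clock: 8.75
position: [633.9, 48.0, 50.7]
eef_rot: [[0.911, 0.145, 0.386], [0.135, -0.989, 0.055], [0.39, 0.002, -0.921]]
force: [-0.7, -0.0, 0.1]
finger_gap: 42.9
grasp_force: 0.0
```

```bash
python3 st.py; python3 - <<'E'
from h import *
np.set_printoptions(precision=1,suppress=True)
s=r.sense();P=pose("wrist",s);im,D=r.camera("wrist")
Q=(cloud("wrist",D,D>0,P)-DO)@DR
Q=Q[(Q[:,2]>8)&(Q[:,2]<40)]
for nm,lo,hi in (("d",-35,0),("c",30,56),("b",70,90)):
    q=Q[(Q[:,1]>lo)&(Q[:,1]<hi)&(Q[:,2]>25)];print(nm,"xmax of can",np.percentile(q[:,0],98),np.percentile(q,[2,98],axis=0)[:,1],"top",np.percentile(q[:,2],98))
E
```

```text
8.75 deck tcp [-17.8 -19.3   1.8] F deck [-0.6  0.1  0.3] gap 42.918882353750114 0.0 [-0.1 -0.1 -0.2]
d xmax of can 7.151623020276248 [-34.   -1.6] top 37.42661583991602
c xmax of can 8.135874461155387 [30.5 54.9] top 37.509086145111176
b xmax of can 8.204461585352124 [70.3 89.4] top 37.53389144041019
```

```bash
python3 - <<'E'
from h import *
print(np.round(r.sense()["joint_pos"],2))
p=dk(-17.8,-19.3,1.8)
a=go(dk(-17.8,-19.3,90),tool_deck(),3)
b=go([455,-130,150],down(79),9,a)
E
```

```text
[-0.08  0.52 -0.05  2.07  0.12  0.15 -1.67]
"xyz": [[-0.0, 0.0, -0.029], [-0.0, 0.0, -0.03], [-0.0, 0.0, -0.029]] 
"angular": [[0.0, 0.0, 0.001], [0.0, 0.0, 0.001], [0.0, 0.0, 0.001]] 
 end [599.9  43.2 131.7] turn/row deg 0.07085278157012757
"xyz": [[-0.016, 0.017, -0.009], [-0.019, 0.014, -0.009], [-0.021, 0.011, -0.008], [-0.023, 0.008, -0.008], [-0.023, 0.005, -0.007], [-0.025, 0.001, -0.007], [-0.024, -0.002, -0.005], [-0.024, -0.006, -0.004], [-0.024, -0.009, -0.003]] 
"angular": [[0.028, -0.039, -0.135], [0.028, -0.039, -0.135], [0.028, -0.039, -0.135], [0.028, -0.039, -0.135], [0.028, -0.039, -0.135], [0.028, -0.039, -0.135], [0.028, -0.039, -0.135], [0.028, -0.039, -0.135], [0.028, -0.039, -0.135]] 
 end [ 454.9 -130.4  149.5] turn/row deg 8.216811640378127
```

Request:
{"name": "servo_tool", "arguments": {"xyz": [[0, 0, -0.029], [0, 0, -0.03], [0, 0, -0.029]], "angular": [[0, 0, 0], [0, 0, 0], [0, 0, 0]]}}

```text
clock: 9.18
position: [599.5, 43.1, 132.4]
eef_rot: [[0.911, 0.145, 0.386], [0.135, -0.989, 0.054], [0.389, 0.002, -0.921]]
force: [0.5, 0.2, 0.3]
finger_gap: 43.2
grasp_force: 0.0
```

Request:
{"name": "servo_tool", "arguments": {"xyz": [[-0.016, 0.017, -0.009], [-0.019, 0.014, -0.009], [-0.021, 0.011, -0.008], [-0.023, 0.008, -0.008], [-0.023, 0.005, -0.007], [-0.025, 0.001, -0.007], [-0.024, -0.002, -0.005], [-0.024, -0.006, -0.004], [-0.024, -0.009, -0.003], [0, 0, 0]], "angular": [[0.028, -0.039, -0.135], [0.028, -0.039, -0.135], [0.028, -0.039, -0.135], [0.028, -0.039, -0.135], [0.028, -0.039, -0.135], [0.028, -0.039, -0.135], [0.028, -0.039, -0.135], [0.028, -0.039, -0.135], [0.028, -0.039, -0.135], [0, 0, 0]], "hand": 0.6}}

```text
clock: 10.42
position: [455.1, -131.5, 149.7]
eef_rot: [[0.194, 0.981, -0.005], [0.981, -0.194, -0.001], [-0.002, -0.005, -1.0]]
force: [0.1, 0.3, 0.2]
finger_gap: 55.1
grasp_force: 0.0
```

Request:
{"name": "servo_tool", "arguments": {"xyz": [[0, 0, 0], [0, 0, 0]], "angular": [[0, 0, 0], [0, 0, 0]]}}

```text
clock: 10.68
position: [455.7, -130.0, 149.6]
eef_rot: [[0.191, 0.982, -0.005], [0.982, -0.191, -0.0], [-0.001, -0.005, -1.0]]
force: [0.4, 0.1, -0.2]
finger_gap: 54.7
grasp_force: 0.0
```

```bash
python3 - <<'E'
from h import *
np.set_printoptions(precision=1,suppress=True)
s=r.sense();P=pose("wrist",s);im,D=r.camera("wrist");cv2.imwrite("pics/w3.png",im);print(s["clock"],s["position"],s["joint_pos"])
C=cloud("wrist",D,D>0,P)
C=C[(abs(C[:,0]-455)<50)&(abs(C[:,1]+147)<45)]
print("bench",np.median(C[abs(C[:,2])<6][:,2]))
k=C[(C[:,2]>56)&(C[:,2]<70)];print("knob top",k.mean(0),cv2.minEnclosingCircle(k[:,:2].astype(np.float32)),len(k))
b=C[(C[:,2]>20)&(C[:,2]<30)];print("body",cv2.minAreaRect(b[:,:2].astype(np.float32)),np.median(b[:,2]))
E
```

```text
10.675 [ 455.7 -130.   149.6] [ 0.6  0.3 -0.5  2.1  0.2  0.8 -0.2]
bench -0.25555055479122757
knob top [ 455.  -143.8   61.1] ((454.8680725097656, -145.35838317871094), 13.116857528686523) 831
body ((454.8360900878906, -145.25274658203125), (38.71121597290039, 52.247127532958984), 79.2343978881836) 25.600659371216608
```

View pics/w3.png

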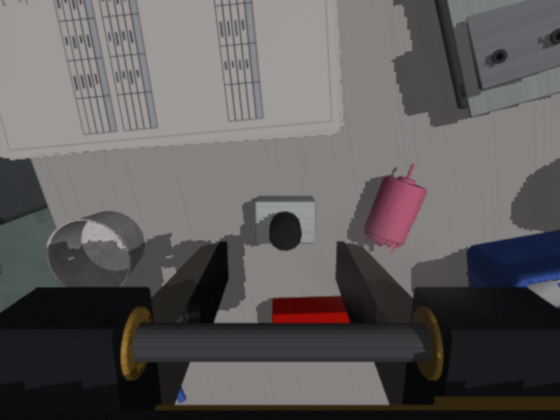

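```bash
python3 - <<'E'
from h import *
a=go([454.9,-145.4,30],down(79.2),5)
R=down(79.2)
b=go([455,-130,170],R,4,(np.array([454.9,-145.4,30]),R))
c=go(dk(-16,-40,70),tool_deck(90),7,b)
print(dk(-16,-40,80))
E
```

```text
"xyz": [[-0.003, 0.001, 0.024], [-0.003, 0.0, 0.024], [-0.003, 0.001, 0.024], [-0.003, 0.0, 0.024], [-0.003, 0.001, 0.024]] 
"angular": [[-0.001, 0.0, -0.001], [-0.001, 0.0, -0.001], [-0.001, 0.0, -0.001], [-0.001, 0.0, -0.001], [-0.001, 0.0, -0.001]] 
 end [ 455.4 -145.5   29.6] turn/row deg 0.06713967199696183
"xyz": [[0.004, -0.001, -0.035], [0.004, -0.0, -0.035], [0.003, -0.001, -0.035], [0.004, -0.001, -0.035]] 
"angular": [[0.0, 0.0, 0.0], [0.0, 0.0, 0.0], [0.0, 0.0, 0.0], [0.0, 0.0, 0.0]] 
 end [ 454.8 -130.1  170. ] turn/row deg 0.0
"xyz": [[0.026, 0.018, 0.008], [0.025, 0.019, 0.009], [0.024, 0.019, 0.011], [0.022, 0.02, 0.012], [0.022, 0.02, 0.013], [0.021, 0.02, 0.015], [0.02, 0.02, 0.016]] 
"angular": [[-0.057, 0.01, -0.047], [-0.057, 0.01, -0.047], [-0.057, 0.01, -0.047], [-0.057, 0.01, -0.047], [-0.057, 0.01, -0.047], [-0.057, 0.01, -0.047], [-0.057, 0.01, -0.047]] 
 end [612.1  24.3 113.8] turn/row deg 4.250162985134393
[608.28874547  23.34993561 123.38869022]
```

Request:
{"name": "servo_tool", "arguments": {"xyz": [[-0.003, 0.001, 0.024], [-0.003, 0, 0.024], [-0.003, 0.001, 0.024], [-0.003, 0, 0.024], [-0.003, 0.001, 0.024], [0, 0, 0], [0, 0, 0]], "angular": [[0, 0, 0], [0, 0, 0], [0, 0, 0], [0, 0, 0], [0, 0, 0], [0, 0, 0], [0, 0, 0]]}}

```text
clock: 11.6
position: [455.4, -145.7, 30.3]
eef_rot: [[0.19, 0.982, -0.004], [0.982, -0.19, -0.001], [-0.001, -0.004, -1.0]]
force: [-0.2, -0.1, -0.2]
finger_gap: 54.9
grasp_force: 0.0
```

Request:
{"name": "servo_tool", "arguments": {"xyz": [[0, 0, 0], [0, 0, 0], [0, 0, 0], [0, 0, 0], [0, 0, -0.002], [0.004, 0, -0.035], [0.004, 0, -0.035], [0.003, 0, -0.035], [0.004, 0, -0.035]], "angular": [[0, 0, 0], [0, 0, 0], [0, 0, 0], [0, 0, 0], [0, 0, 0], [0, 0, 0], [0, 0, 0], [0, 0, 0], [0, 0, 0]], "hand": 0.05, "squeeze": 30}}

```text
clock: 12.72
position: [458.0, -131.1, 172.6]
eef_rot: [[0.191, 0.982, -0.006], [0.982, -0.191, -0.0], [-0.001, -0.006, -1.0]]
force: [0.6, 0.0, -1.1]
finger_gap: 24.9
grasp_force: 30.0
```

```bash
python3 - <<'E'
from h import *
go(dk(-15,-59,85),tool_deck(90),7)
print(r.sense()["joint_pos"])
E
```

```text
"xyz": [[0.023, 0.018, 0.006], [0.022, 0.018, 0.008], [0.022, 0.019, 0.008], [0.02, 0.019, 0.01], [0.019, 0.02, 0.012], [0.018, 0.02, 0.013], [0.018, 0.02, 0.014]] 
"angular": [[-0.058, 0.01, -0.047], [-0.058, 0.01, -0.047], [-0.058, 0.01, -0.047], [-0.058, 0.01, -0.047], [-0.058, 0.01, -0.047], [-0.058, 0.01, -0.047], [-0.058, 0.01, -0.047]] 
 end [610.5   4.8 128.1] turn/row deg 4.304176963716891
[ 0.66205316  0.28554533 -0.52348139  2.02508222  0.18510637  0.88178987
 -0.15478907]
```

Request:
{"name": "servo_tool", "arguments": {"xyz": [[0.023, 0.018, 0.006], [0.022, 0.018, 0.008], [0.022, 0.019, 0.008], [0.02, 0.019, 0.01], [0.019, 0.02, 0.012], [0.018, 0.02, 0.013], [0.018, 0.02, 0.014], [0, 0, 0], [0, 0, 0]], "angular": [[-0.058, 0.01, -0.047], [-0.058, 0.01, -0.047], [-0.058, 0.01, -0.047], [-0.058, 0.01, -0.047], [-0.058, 0.01, -0.047], [-0.058, 0.01, -0.047], [-0.058, 0.01, -0.047], [0, 0, 0], [0, 0, 0]]}}

```text
clock: 13.85
position: [610.3, 4.1, 127.0]
eef_rot: [[-0.141, 0.911, 0.388], [0.99, 0.129, 0.057], [0.001, 0.392, -0.92]]
force: [-0.6, 0.6, -1.0]
finger_gap: 25.4
grasp_force: 30.0
```

```bash
sed -i 's/tool_deck()\.T@s/tool_deck(int(__import__("sys").argv[1]) if len(__import__("sys").argv)>1 else 0).T@s/' st.py; python3 st.py 90; python3 - <<'E'
from h import *
np.set_printoptions(precision=1,suppress=True)
print(r.sense()["joint_pos"])
D=r.camera("top")[1];P=pose("top");Q=(cloud("top",D,D>0,P)-DO)@DR
s=r.sense();P=pose("wrist",s);im,D=r.camera("wrist");cv2.imwrite("pics/w4.png",im)
Q=(cloud("wrist",D,D>0,P)-DO)@DR
b=Q[(Q[:,2]>62)&(Q[:,2]<83)&(Q[:,1]<-35)&(Q[:,1]>-85)];print("packer?",len(b),np.percentile(b,[1,50,99],axis=0))
go(dk(-16,-59,32),tool_deck(90),4)
E
```

```text
13.85 deck tcp [-15.3 -59.3  83.6] F deck [-0.9  0.7 -0.8] gap 25.39501267979361 29.999680027831346 [-0.1  0.   0.1]
[ 0.4  0.4 -0.5  2.1  0.5  0.3 -0.3]
packer? 2900 [[-40.  -54.9  62.6]
 [-14.8 -43.2  79.1]
 [ 10.4 -39.7  80.9]]
"xyz": [[0.0, -0.0, 0.013], [0.0, -0.001, 0.013], [0.001, 0.0, 0.013], [-0.0, -0.0, 0.013]] 
"angular": [[0.001, -0.0, -0.001], [0.001, -0.0, -0.001], [0.001, -0.0, -0.001], [0.001, -0.0, -0.001]] 
 end [629.8   7.4  79.2] turn/row deg 0.05728994593826846
```

View pics/w4.png

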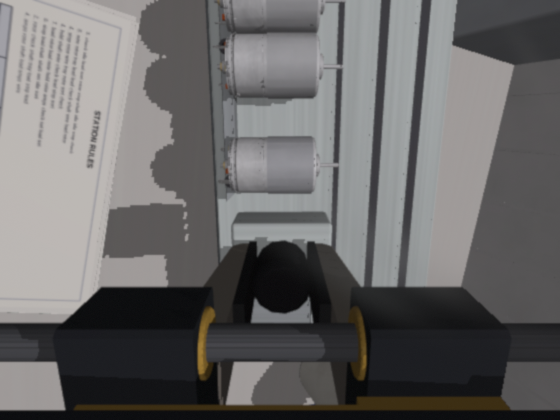

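Request:
{"name": "servo_tool", "arguments": {"xyz": [[0, 0, 0.015], [0, 0, 0.015], [0, 0, 0.015], [0, 0, 0.007], [0, 0, 0.001], [0, 0, 0]], "angular": [[0, 0, 0], [0, 0, 0], [0, 0, 0], [0, 0, 0], [0, 0, 0], [0, 0, 0]]}}

```text
clock: 14.7
position: [631.7, 8.0, 78.4]
eef_rot: [[-0.142, 0.91, 0.39], [0.99, 0.13, 0.058], [0.002, 0.394, -0.919]]
force: [-0.0, 0.5, -1.5]
finger_gap: 24.9
grasp_force: 30.0
```

```bash
python3 st.py 90
```

```text
14.7 deck tcp [-14.3 -58.6  30.4] F deck [-0.6  0.5 -1.4] gap 24.9372909762394 29.999664886272512 [-0.2  0.1  0.1]
```

Request:
{"name": "servo_tool", "arguments": {"xyz": [[0.003, -0.001, 0], [0.003, -0.001, 0], [0.003, -0.001, 0], [0.003, 0, 0], [0.003, 0, 0], [0.003, 0, 0], [0.003, 0, 0], [0.002, 0, 0], [0, 0, 0]], "angular": [[0, 0, 0], [0, 0, 0], [0, 0, 0], [0, 0, 0], [0, 0, 0], [0, 0, 0], [0, 0, 0], [0, 0, 0], [0, 0, 0]]}}

```text
clock: 15.82
position: [625.6, 30.6, 77.4]
eef_rot: [[-0.142, 0.91, 0.39], [0.99, 0.13, 0.058], [0.002, 0.394, -0.919]]
force: [-0.4, -0.3, -1.6]
finger_gap: 25.3
grasp_force: 30.0
```

```bash
python3 st.py 90
```

```text
15.825 deck tcp [-17.3 -35.3  30.6] F deck [-1.  -0.2 -1.4] gap 25.285001878176804 29.999821451492608 [-0.2  0.1  0.1]
```

Request:
{"name": "servo_tool", "arguments": {"xyz": [[0.002, 0, 0], [0.001, 0, 0], [0.001, 0, 0], [0.001, 0, 0], [0, 0, 0]], "angular": [[0, 0, 0], [0, 0, 0], [0, 0, 0], [0, 0, 0], [0, 0, 0]]}}

```text
clock: 16.45
position: [624.9, 34.9, 77.4]
eef_rot: [[-0.142, 0.91, 0.39], [0.99, 0.13, 0.057], [0.002, 0.394, -0.919]]
force: [0.4, -1.3, -1.1]
finger_gap: 25.0
grasp_force: 30.0
```

```bash
python3 st.py 90
```

```text
16.45 deck tcp [-17.3 -30.9  30.6] F deck [-0.2 -1.3 -1.1] gap 25.037519802339585 29.99980594322551 [-0.2  0.1  0.1]
```

Request:
{"name": "servo_tool", "arguments": {"xyz": [[0.001, 0, 0], [0.001, 0, 0], [0, 0, 0]], "angular": [[0, 0, 0], [0, 0, 0], [0, 0, 0]]}}

```text
clock: 16.82
position: [624.8, 35.5, 77.5]
eef_rot: [[-0.14, 0.91, 0.39], [0.99, 0.129, 0.055], [0.0, 0.394, -0.919]]
force: [0.3, -5.3, -0.5]
finger_gap: 25.1
grasp_force: 30.0
```

```bash
python3 st.py 90;python3 - <<'E'
from h import *
np.set_printoptions(precision=1,suppress=True)
s=r.sense();P=pose("wrist",s);im,D=r.camera("wrist");cv2.imwrite("pics/w5.png",im)
Q=(cloud("wrist",D,D>0,P)-DO)@DR
for lo in range(-30,140,5):
    q=Q[(Q[:,1]>lo)&(Q[:,1]<lo+5)&(Q[:,0]>-40)&(Q[:,0]<6)&(Q[:,2]<45)]
    if len(q)>20: print(lo+2.5,round(float(np.percentile(q[:,2],90)),1),end="; ")
E
```

```text
16.825 deck tcp [-17.3 -30.3  30.7] F deck [-0.7 -5.3 -0.3] gap 25.054301706570136 30.000019791768864 [-0.2 -0.   0.1]
-27.5 43.0; -22.5 41.9; -17.5 42.5; -12.5 26.8; -7.5 32.0; -2.5 35.1; 2.5 37.0; 7.5 37.4; 12.5 36.8; 17.5 34.9; 22.5 31.2; 27.5 30.1; 32.5 34.4; 37.5 36.5; 42.5 37.4; 47.5 37.1; 52.5 35.6; 57.5 32.5; 62.5 28.2; 67.5 33.5; 72.5 36.2; 77.5 37.3; 82.5 37.3; 87.5 36.3;
```

Request:
{"name": "servo_tool", "arguments": {"xyz": [[0, -0.001, 0], [0, -0.001, 0], [0, 0, 0]], "angular": [[0, 0, 0], [0, 0, 0], [0, 0, 0]]}}

```text
clock: 17.25
position: [624.2, 35.5, 77.4]
eef_rot: [[-0.14, 0.909, 0.392], [0.99, 0.128, 0.056], [0.001, 0.396, -0.918]]
force: [2.5, -5.0, -0.6]
finger_gap: 25.0
grasp_force: 30.0
```

Request:
{"name": "servo_tool", "arguments": {"xyz": [[0, 0, 0], [0, 0, 0], [0, 0, 0], [0, 0, -0.03], [0, 0, -0.05]], "angular": [[0, 0, 0], [0, 0, 0], [0, 0, 0], [0, 0, 0], [0, 0, 0]], "hand": 0.55}}

```text
clock: 17.88
position: [590.5, 32.9, 149.5]
eef_rot: [[-0.143, 0.911, 0.387], [0.99, 0.131, 0.058], [0.003, 0.391, -0.92]]
force: [0.4, -0.7, 0.7]
finger_gap: 50.7
grasp_force: 0.0
```

```bash
python3 - <<'E'
from h import *
# wedge: yaw -8, measured flank
a=go([500,-240,160],down(-8),10)
E
```

```text
"xyz": [[-0.026, -0.011, -0.006], [-0.027, -0.007, -0.005], [-0.029, -0.002, -0.004], [-0.028, 0.004, -0.002], [-0.028, 0.008, -0.002], [-0.025, 0.014, -0.001], [-0.023, 0.017, -0.001], [-0.019, 0.022, -0.0], [-0.014, 0.025, -0.001], [-0.011, 0.027, -0.0]] 
"angular": [[0.028, -0.037, 0.183], [0.028, -0.037, 0.183], [0.028, -0.037, 0.183], [0.028, -0.037, 0.183], [0.028, -0.037, 0.183], [0.028, -0.037, 0.183], [0.028, -0.037, 0.183], [0.028, -0.037, 0.183], [0.028, -0.037, 0.183], [0.028, -0.037, 0.183]] 
 end [ 499.7 -240.4  159.8] turn/row deg 10.792186509624168
```

Request:
{"name": "servo_tool", "arguments": {"xyz": [[-0.026, -0.011, -0.006], [-0.027, -0.007, -0.005], [-0.029, -0.002, -0.004], [-0.028, 0.004, -0.002], [-0.028, 0.008, -0.002], [-0.025, 0.014, -0.001], [-0.023, 0.017, -0.001], [-0.019, 0.022, 0], [-0.014, 0.025, -0.001], [-0.011, 0.027, 0]], "angular": [[0.028, -0.037, 0.18], [0.028, -0.037, 0.18], [0.028, -0.037, 0.18], [0.028, -0.037, 0.18], [0.028, -0.037, 0.18], [0.028, -0.037, 0.18], [0.028, -0.037, 0.18], [0.028, -0.037, 0.18], [0.028, -0.037, 0.18], [0.028, -0.037, 0.18]], "hand": 0.8}}

```text
clock: 19.12
position: [504.1, -242.3, 161.5]
eef_rot: [[0.993, -0.12, 0.002], [-0.12, -0.993, -0.0], [0.002, 0.0, -1.0]]
force: [0.5, -0.0, 0.4]
finger_gap: 73.4
grasp_force: 0.0
```

Request:
{"name": "servo_tool", "arguments": {"xyz": [[0, 0, 0], [0, 0, 0]], "angular": [[0, 0, 0], [0, 0, 0]]}}

```text
clock: 19.38
position: [504.1, -240.9, 161.1]
eef_rot: [[0.994, -0.113, 0.002], [-0.113, -0.994, -0.001], [0.002, 0.001, -1.0]]
force: [-0.4, 1.1, 0.7]
finger_gap: 73.2
grasp_force: 0.0
```

```bash
python3 - <<'E'
from h import *
np.set_printoptions(precision=1,suppress=True)
s=r.sense();P=pose("wrist",s);im,D=r.camera("wrist");cv2.imwrite("pics/w6.png",im);print(s["clock"],s["position"],np.degrees(np.arctan2(s["eef_rot"][1,0],s["eef_rot"][0,0])))
C=cloud("wrist",D,D>0,P);C=C[(C[:,0]>400)&(C[:,0]<560)&(C[:,1]>-320)&(C[:,1]<-210)&(C[:,2]>27)&(C[:,2]<37)]
print("z",np.median(C[:,2]),len(C))
hull=cv2.convexHull(C[:,:2].astype(np.float32));print(cv2.approxPolyDP(hull,6,True)[:,0])
X=[];L=[];Rr=[]
for a in range(440,540,4):
    q=C[(C[:,0]>=a)&(C[:,0]<a+4)]
    if len(q)>20: X.append(a+2);L.append(np.percentile(q[:,1],99.5));Rr.append(np.percentile(q[:,1],.5))
X,L,Rr=map(np.array,(X,L,Rr));print(np.c_[X,L,Rr])
for v in (L,Rr):
    k=(X>470)&(X<525);p=np.polyfit(X[k],v[k],1);print(p, np.degrees(np.arctan(p[0])))
E
```

```text
19.375 [ 504.1 -240.9  161.1] -6.460594708487814
z 31.692333935133604 5321
[[ 537.  -245.1]
 [ 427.8 -225.4]
 [ 423.8 -254.5]
 [ 528.8 -286.9]]
[[ 442.  -227.  -260.2]
 [ 446.  -228.4 -261.2]
 [ 450.  -228.8 -262.4]
 [ 454.  -229.3 -263.7]
 [ 458.  -229.9 -265.2]
 [ 462.  -230.2 -266.3]
 [ 466.  -230.8 -267.5]
 [ 470.  -232.  -268.8]
 [ 474.  -232.6 -270. ]
 [ 478.  -233.  -271.3]
 [ 482.  -233.6 -272.4]
 [ 486.  -234.  -273.7]
 [ 490.  -235.3 -274.8]
 [ 494.  -235.7 -276.1]
 [ 498.  -236.3 -277.4]
 [ 502.  -236.7 -278.6]
 [ 506.  -237.2 -279.6]
 [ 510.  -237.7 -281. ]
 [ 514.  -238.9 -282.1]
 [ 518.  -239.5 -283.2]
 [ 522.  -240.  -284.3]
 [ 526.  -240.3 -285.7]
 [ 530.  -240.9 -286.5]
 [ 534.  -242.1 -278.2]]
[  -0.2 -158.4] -8.88040477826612
[  -0.3 -128. ] -16.68447216644494
```

View pics/w6.png

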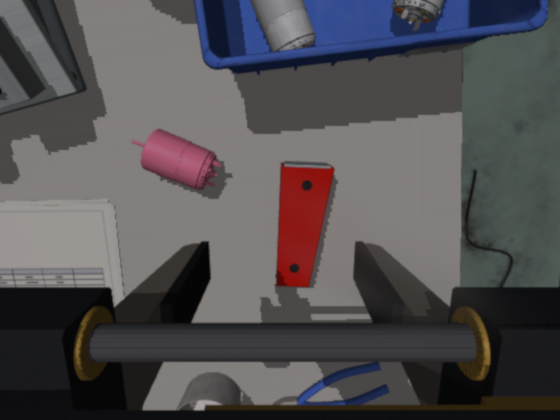

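```bash
python3 - <<'E'
from h import *
a=go([515.8,-261,3],down(-8.9),6)
E
```

```text
"xyz": [[0.002, 0.003, 0.026], [0.003, 0.003, 0.027], [0.002, 0.003, 0.026], [0.002, 0.004, 0.026], [0.002, 0.003, 0.027], [0.003, 0.003, 0.026]] 
"angular": [[0.0, -0.0, 0.007], [0.0, -0.0, 0.007], [0.0, -0.0, 0.007], [0.0, -0.0, 0.007], [0.0, -0.0, 0.007], [0.0, -0.0, 0.007]] 
 end [ 515.9 -261.3    3.2] turn/row deg 0.41183950616956594
```

Request:
{"name": "servo_tool", "arguments": {"xyz": [[0.002, 0.003, 0.026], [0.003, 0.003, 0.027], [0.002, 0.003, 0.026], [0.002, 0.004, 0.026], [0.002, 0.003, 0.027], [0.003, 0.003, 0.026], [0, 0, 0], [0, 0, 0]], "angular": [[0, 0, 0.007], [0, 0, 0.007], [0, 0, 0.007], [0, 0, 0.007], [0, 0, 0.007], [0, 0, 0.007], [0, 0, 0], [0, 0, 0]]}}

```text
clock: 20.42
position: [515.9, -261.8, 3.6]
eef_rot: [[0.988, -0.155, 0.002], [-0.155, -0.988, -0.001], [0.003, 0.0, -1.0]]
force: [-0.1, 0.3, -1.0]
finger_gap: 73.5
grasp_force: 0.0
```

Request:
{"name": "servo_tool", "arguments": {"xyz": [[0, 0, 0], [0, 0, 0], [0, 0, 0], [0, 0, 0]], "angular": [[0, 0, 0], [0, 0, 0], [0, 0, 0], [0, 0, 0]], "hand": 0.2, "squeeze": 30}}

```text
clock: 20.92
position: [515.7, -263.0, 3.7]
eef_rot: [[0.988, -0.157, 0.003], [-0.157, -0.988, -0.002], [0.003, 0.001, -1.0]]
force: [-0.7, 0.2, 1.6]
finger_gap: 43.8
grasp_force: 29.6
```

```bash
python3 - <<'E'
from h import *
s=r.sense();print(s["position"],s["finger_gap"])
R=s["eef_rot"]
a=go([500,-240,180],down(-7),4)
print(dk(30,-66,70))
b=go(dk(58,-66,75),tool_deck(0),9,a)
E
```

```text
[ 515.73481913 -263.03643112    3.70808901] 43.753929208840276
"xyz": [[-0.005, -0.005, -0.044], [-0.004, -0.005, -0.044], [-0.005, -0.005, -0.044], [-0.005, -0.005, -0.044]] 
"angular": [[0.0, -0.001, -0.009], [0.0, -0.001, -0.009], [0.0, -0.001, -0.009], [0.0, -0.001, -0.009]] 
 end [ 499.6 -240.3  179.7] turn/row deg 0.5065382127117969
[657.7747775    4.21241804 132.1572736 ]
"xyz": [[0.017, -0.03, 0.003], [0.017, -0.029, 0.005], [0.018, -0.029, 0.005], [0.019, -0.028, 0.007], [0.019, -0.028, 0.007], [0.019, -0.027, 0.008], [0.02, -0.026, 0.01], [0.02, -0.026, 0.01], [0.021, -0.025, 0.012]] 
"angular": [[0.006, 0.044, -0.029], [0.006, 0.044, -0.029], [0.006, 0.044, -0.029], [0.006, 0.044, -0.029], [0.006, 0.044, -0.029], [0.006, 0.044, -0.029], [0.006, 0.044, -0.029], [0.006, 0.044, -0.029], [0.006, 0.044, -0.029]] 
 end [681.5   8.1 147.4] turn/row deg 3.0618302547676577
```

Request:
{"name": "servo_tool", "arguments": {"xyz": [[-0.005, -0.005, -0.044], [-0.004, -0.005, -0.044], [-0.005, -0.005, -0.044], [-0.005, -0.005, -0.044]], "angular": [[0, 0, -0.009], [0, 0, -0.009], [0, 0, -0.009], [0, 0, -0.009]]}}

```text
clock: 21.42
position: [498.7, -240.0, 180.5]
eef_rot: [[0.993, -0.121, 0.002], [-0.121, -0.993, -0.001], [0.002, 0.001, -1.0]]
force: [1.3, -0.0, -1.4]
finger_gap: 44.1
grasp_force: 29.6
```

```bash
python3 - <<'E'
from h import *
b=go(dk(68,-73,65),tool_deck(0),9)
E
```

```text
"xyz": [[0.018, -0.029, 0.004], [0.019, -0.029, 0.005], [0.02, -0.028, 0.007], [0.02, -0.028, 0.007], [0.021, -0.027, 0.008], [0.021, -0.026, 0.01], [0.021, -0.026, 0.01], [0.022, -0.025, 0.012], [0.021, -0.024, 0.013]] 
"angular": [[0.006, 0.044, -0.029], [0.006, 0.044, -0.029], [0.006, 0.044, -0.029], [0.006, 0.044, -0.029], [0.006, 0.044, -0.029], [0.006, 0.044, -0.029], [0.006, 0.044, -0.029], [0.006, 0.044, -0.029], [0.006, 0.044, -0.029]] 
 end [695.2   2.4 142. ] turn/row deg 3.0438047708964344
```

Request:
{"name": "servo_tool", "arguments": {"xyz": [[0.018, -0.029, 0.004], [0.019, -0.029, 0.005], [0.02, -0.028, 0.007], [0.02, -0.028, 0.007], [0.021, -0.027, 0.008], [0.021, -0.026, 0.01], [0.021, -0.026, 0.01], [0.022, -0.025, 0.012], [0.021, -0.024, 0.013], [0, 0, 0]], "angular": [[0.006, 0.044, -0.029], [0.006, 0.044, -0.029], [0.006, 0.044, -0.029], [0.006, 0.044, -0.029], [0.006, 0.044, -0.029], [0.006, 0.044, -0.029], [0.006, 0.044, -0.029], [0.006, 0.044, -0.029], [0.006, 0.044, -0.029], [0, 0, 0]]}}

```text
clock: 22.68
position: [695.2, 5.0, 139.6]
eef_rot: [[0.912, 0.147, 0.384], [0.135, -0.989, 0.058], [0.388, -0.001, -0.922]]
force: [-0.5, -0.5, -0.7]
finger_gap: 43.8
grasp_force: 29.6
```

Request:
{"name": "servo_tool", "arguments": {"xyz": [[0, 0, 0], [0, 0, 0]], "angular": [[0, 0, 0], [0, 0, 0]]}}

```text
clock: 22.92
position: [695.6, 0.4, 141.1]
eef_rot: [[0.912, 0.141, 0.386], [0.13, -0.99, 0.054], [0.39, 0.001, -0.921]]
force: [-0.3, 0.0, -2.4]
finger_gap: 43.8
grasp_force: 29.6
```

```bash
python3 st.py; python3 - <<'E'
from h import *
np.set_printoptions(precision=1,suppress=True)
s=r.sense();print(s["joint_pos"])
for n in ("side","top","wrist"):
    P=pose(n,s);im,D=r.camera(n);cv2.imwrite(f"pics/{n}7.png",im)
    C=cloud(n,D,D>0,P);Q=(C-DO)@DR
    hsv=cv2.cvtColor(im,cv2.COLOR_BGR2HSV);red=((hsv[...,0]<8)|(hsv[...,0]>172))&(hsv[...,1]>150)&(hsv[...,2]>70)
    c=(cloud(n,D,red,P)-DO)@DR;c=c[(abs(c[:,0]-20)<90)&(abs(c[:,1]+70)<50)&(c[:,2]>30)]
    print(n,"red",len(c))
    if len(c)>30:
        t=c[c[:,2]>np.percentile(c[:,2],95)-5];print(np.percentile(t,[1,50,99],axis=0))
        for x in range(-40,90,10):
            q=t[(t[:,0]>x)&(t[:,0]<x+10)]
            if len(q)>8: print(" ",x+5,np.percentile(q[:,1],[1,99]))
    b=Q[(Q[:,2]>20)&(Q[:,2]<31)&(Q[:,0]>-40)&(Q[:,0]<5)]
    a=b[(b[:,1]>-65)&(b[:,1]<-12)];e=b[b[:,1]<-70]
    if len(a)>5: print(" packer right",np.percentile(a[:,1],[2,98]))
    if len(e)>5: print(" block face max y",np.percentile(e[:,1],98))
a,b=[cv2.imread(f"pics/{n}7.png") for n in ("side","wrist")]
cv2.imwrite("pics/c7.png",np.hstack([cv2.resize(a[140:290,190:340],(400,400)),cv2.resize(b,(400,400))]))
E
```

```text
22.925 deck tcp [ 67.4 -75.2  63.8] F deck [-1.2  0.1 -2.1] gap 43.75550139005724 29.635179047472775 [-0.1 -0.1  0.1]
[ 0.1  0.5 -0.2  1.9  0.1  0.4 -1.5]
side red 234
[[-23.5 -85.3  90.7]
 [ 14.7 -69.8  92.9]
 [ 44.1 -55.4  97.5]]
  -25 [-77.4 -60.8]
  -15 [-80.4 -56.9]
  -5 [-81.7 -56.8]
  5 [-83.4 -55.6]
  15 [-83.2 -55.5]
  25 [-85.2 -56.2]
  35 [-85.2 -52.6]
  45 [-85.8 -60.8]
 packer right [-51.9 -13.1]
 block face max y -88.47291826504117
top red 0
 block face max y -275.2176391097178
wrist red 10326
[[  6.7 -94.7  89.8]
 [ 60.1 -71.9  91.7]
 [ 84.3 -52.9  93. ]]
  5 [-85.7 -53. ]
  15 [-86.9 -53.1]
  25 [-88.1 -53.1]
  45 [-90.6 -54.7]
  55 [-92.2 -53.1]
  65 [-93.8 -53. ]
  75 [-95.2 -52.6]
  85 [-96.4 -52.3]
 packer right [-41.7 -40.2]
 block face max y -95.68474369371316
```

View pics/c7.png

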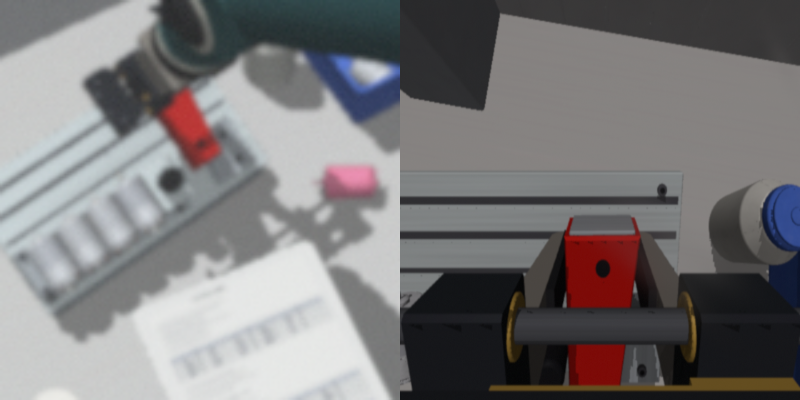

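Request:
{"name": "servo_tool", "arguments": {"xyz": [[0, -0.001, 0.015], [0, 0, 0.016], [0, 0, 0.015], [0, 0, 0.01], [0, 0, 0.003], [0, 0, 0], [0, 0, 0]], "angular": [[0, 0, 0], [0, 0, 0], [0, 0, 0], [0, 0, 0], [0, 0, 0], [0, 0, 0], [0, 0, 0]]}}

```text
clock: 23.95
position: [718.8, 6.4, 86.9]
eef_rot: [[0.911, 0.143, 0.387], [0.132, -0.99, 0.055], [0.391, 0.001, -0.921]]
force: [-0.7, 0.5, -1.7]
finger_gap: 44.1
grasp_force: 29.6
```

```bash
python3 st.py
```

```text
23.95 deck tcp [ 68.2 -72.5   4.6] F deck [-1.2  0.6 -1.3] gap 44.09998570806162 29.63588113663718 [-0. -0. -0.]
```

Request:
{"name": "servo_tool", "arguments": {"xyz": [[-0.004, 0.001, 0], [-0.005, 0, 0], [-0.005, 0, 0], [-0.005, 0, 0], [-0.005, 0, 0], [0, 0, 0]], "angular": [[0, 0, 0], [0, 0, 0], [0, 0, 0], [0, 0, 0], [0, 0, 0], [0, 0, 0]]}}

```text
clock: 24.7
position: [696.2, 1.9, 77.0]
eef_rot: [[0.912, 0.143, 0.385], [0.132, -0.99, 0.055], [0.389, 0.001, -0.921]]
force: [-0.6, -0.4, -0.6]
finger_gap: 44.1
grasp_force: 29.6
```

```bash
python3 st.py
```

```text
24.7 deck tcp [ 43.2 -73.7   4.5] F deck [-0.8 -0.3 -0.3] gap 44.07107980469673 29.635651140706614 [-0.  -0.1 -0. ]
```

Request:
{"name": "servo_tool", "arguments": {"xyz": [[-0.003, 0, 0], [-0.003, 0, 0], [-0.002, 0, 0], [-0.002, 0, 0], [0, 0, 0]], "angular": [[0, 0, 0], [0, 0, 0], [0, 0, 0], [0, 0, 0], [0, 0, 0]]}}

```text
clock: 25.32
position: [687.7, 1.5, 73.5]
eef_rot: [[0.911, 0.143, 0.386], [0.132, -0.99, 0.056], [0.39, 0.0, -0.921]]
force: [0.4, 3.5, -0.8]
finger_gap: 44.2
grasp_force: 29.8
```

```bash
python3 st.py
```

```text
25.325 deck tcp [ 34.  -73.    4.6] F deck [ 0.5  3.4 -1.1] gap 44.243024701887435 29.849371587624773 [ 0. -0. -0.]
```

Request:
{"name": "servo_tool", "arguments": {"xyz": [[-0.002, -0.001, 0], [-0.001, 0, 0], [-0.001, 0, 0], [0, 0, 0]], "angular": [[0, 0, 0], [0, 0, 0], [0, 0, 0], [0, 0, 0]]}}

```text
clock: 25.82
position: [684.7, 1.4, 72.4]
eef_rot: [[0.911, 0.143, 0.388], [0.131, -0.99, 0.055], [0.392, 0.001, -0.92]]
force: [3.8, 2.1, -0.5]
finger_gap: 43.6
grasp_force: 29.8
```

```bash
python3 st.py
```

```text
25.825 deck tcp [ 30.8 -72.6   4.7] F deck [ 3.6  1.6 -2. ] gap 43.56270104940762 29.804206009721383 [-0.   0.1 -0. ]
```

Request:
{"name": "servo_tool", "arguments": {"xyz": [[0, 0, 0], [0, 0, 0], [0, 0, 0], [0, 0, -0.03], [0, 0, -0.02], [0.02, 0, 0], [0.018, 0, 0]], "angular": [[0, 0, 0], [0, 0, 0], [0, 0, 0], [0, 0, 0], [0, 0, 0], [0, 0, 0], [0, 0, 0]], "hand": 0.75}}

```text
clock: 26.7
position: [699.4, 3.1, 133.2]
eef_rot: [[0.911, 0.142, 0.386], [0.132, -0.99, 0.055], [0.39, 0.001, -0.921]]
force: [-0.1, -0.9, -1.0]
finger_gap: 68.5
grasp_force: 0.0
```

Request:
{"name": "servo_tool", "arguments": {"xyz": [[0, 0, 0], [0, 0, 0], [0, 0, 0], [0, 0, 0]], "angular": [[0, 0, 0], [0, 0, 0], [0, 0, 0], [0, 0, 0]], "hand": 0}}

```text
clock: 27.2
position: [698.6, 3.4, 132.2]
eef_rot: [[0.912, 0.143, 0.385], [0.132, -0.99, 0.055], [0.389, 0.001, -0.921]]
force: [0.6, 0.7, 0.1]
finger_gap: 31.5
grasp_force: 0.0
```

```bash
python3 st.py; python3 - <<'E'
from h import *
np.set_printoptions(precision=1,suppress=True)
s=r.sense();n="wrist";P=pose(n,s);im,D=r.camera(n)
hsv=cv2.cvtColor(im,cv2.COLOR_BGR2HSV);red=((hsv[...,0]<8)|(hsv[...,0]>172))&(hsv[...,1]>150)&(hsv[...,2]>70)
c=(cloud(n,D,red,P)-DO)@DR;c=c[(abs(c[:,0]-20)<90)&(abs(c[:,1]+70)<50)&(c[:,2]>25)&(c[:,2]<37)]
print(len(c),np.percentile(c,[1,50,99],axis=0))
for x in range(-20,60,8):
    q=c[(c[:,0]>x)&(c[:,0]<x+8)]
    if len(q)>8: print(" ",x+4,np.percentile(q[:,1],[1,99]),np.median(q[:,2]))
E
```

```text
27.2 deck tcp [ 67.1 -72.7  54.3] F deck [ 0.7  0.6 -0.2] gap 31.464234893080757 0.0 [-0.  -0.1 -0. ]
5069 [[-40.4 -90.   30.1]
 [ 21.  -68.9  31.7]
 [ 46.9 -50.3  33.1]]
  -16 [-84.7 -50.1] 31.716778462872256
  -8 [-85.2 -50.8] 31.819231366403287
  16 [-90.2 -50.9] 31.580222342048852
  24 [-90.6 -50.5] 31.73203905524883
  32 [-91.1 -51.3] 31.75252468394523
  40 [-89.8 -53.1] 31.736780662579868
  48 [-88.6 -54. ] 31.32501614177912
```

Request:
{"name": "servo_tool", "arguments": {"xyz": [[0.001, 0, 0.01], [0, 0, 0.015], [0, 0, 0.015], [0, 0, 0.008], [0, 0, 0], [-0.002, 0, 0], [-0.002, 0, 0], [0, 0, 0]], "angular": [[0, 0, 0], [0, 0, 0], [0, 0, 0], [0, 0, 0], [0, 0, 0], [0, 0, 0], [0, 0, 0], [0, 0, 0]]}}

```text
clock: 28.25
position: [714.9, 5.6, 87.7]
eef_rot: [[0.911, 0.143, 0.386], [0.132, -0.99, 0.055], [0.39, 0.001, -0.921]]
force: [-0.5, 0.0, -0.0]
finger_gap: 0.8
grasp_force: 0.0
```

```bash
python3 st.py
```

```text
28.25 deck tcp [ 64.9 -72.8   6.9] F deck [-0.5  0.1  0.2] gap 0.8079246231598575 0.0 [-0. -0. -0.]
```

Request:
{"name": "servo_tool", "arguments": {"xyz": [[-0.002, 0, 0], [-0.002, 0, 0], [-0.001, 0, 0], [-0.001, 0, 0], [0, 0, 0]], "angular": [[0, 0, 0], [0, 0, 0], [0, 0, 0], [0, 0, 0], [0, 0, 0]]}}

```text
clock: 28.88
position: [709.4, 5.0, 84.9]
eef_rot: [[0.911, 0.143, 0.386], [0.132, -0.99, 0.055], [0.39, 0.001, -0.921]]
force: [0.5, -0.5, -0.1]
finger_gap: 0.6
grasp_force: 0.0
```

```bash
python3 st.py
```

```text
28.875 deck tcp [ 58.7 -72.6   6.4] F deck [ 0.3 -0.6 -0.3] gap 0.5515505140033792 0.0 [-0.  -0.1 -0. ]
```

Request:
{"name": "servo_tool", "arguments": {"xyz": [[-0.001, 0, 0], [-0.001, 0, 0], [-0.001, 0, 0], [-0.001, 0, 0], [0, 0, 0]], "angular": [[0, 0, 0], [0, 0, 0], [0, 0, 0], [0, 0, 0], [0, 0, 0]]}}

```text
clock: 29.5
position: [707.3, 4.7, 84.5]
eef_rot: [[0.91, 0.143, 0.389], [0.132, -0.99, 0.056], [0.393, 0.001, -0.92]]
force: [4.8, 1.1, 1.5]
finger_gap: 0.5
grasp_force: 2.5
```

```bash
python3 st.py
```

```text
29.5 deck tcp [ 56.5 -72.6   6.9] F deck [ 5.1  0.4 -0.5] gap 0.5211243770216236 2.468002326786518 [-0.   0.1 -0. ]
```

Request:
{"name": "servo_tool", "arguments": {"xyz": [[-0.001, 0, 0], [-0.001, 0, 0], [-0.001, 0, 0], [-0.001, 0, 0], [0, 0, 0], [0, 0, 0]], "angular": [[0, 0, 0], [0, 0, 0], [0, 0, 0], [0, 0, 0], [0, 0, 0], [0, 0, 0]]}}

```text
clock: 30.25
position: [706.3, 4.6, 84.8]
eef_rot: [[0.908, 0.143, 0.394], [0.132, -0.99, 0.056], [0.398, 0.001, -0.917]]
force: [8.3, 1.8, 1.5]
finger_gap: 0.5
grasp_force: 4.6
```

```bash
python3 st.py
```

```text
30.25 deck tcp [ 55.8 -72.5   7.7] F deck [ 8.3  0.6 -1.9] gap 0.4608769930255689 4.5939671248197556 [-0.   0.5 -0.1]
```

Request:
{"name": "servo_tool", "arguments": {"xyz": [[-0.002, 0, 0], [-0.002, 0, 0], [-0.002, 0, 0], [-0.002, 0, 0], [-0.001, 0, 0], [0, 0, 0], [0, 0, 0]], "angular": [[0, 0, 0], [0, 0, 0], [0, 0, 0], [0, 0, 0], [0, 0, 0], [0, 0, 0], [0, 0, 0]]}}

```text
clock: 31.12
position: [704.4, 4.5, 85.9]
eef_rot: [[0.902, 0.144, 0.407], [0.132, -0.99, 0.058], [0.411, 0.002, -0.911]]
force: [17.9, 2.7, 4.6]
finger_gap: 0.4
grasp_force: 9.5
```

```bash
python3 st.py
```

```text
31.125 deck tcp [ 54.5 -72.4   9.4] F deck [18.4  0.1 -2.8] gap 0.39830852137157546 9.497191607952118 [-0.1  1.3 -0.1]
```

Request:
{"name": "servo_tool", "arguments": {"xyz": [[-0.002, 0, 0], [-0.002, 0, 0], [-0.001, 0, 0], [0, 0, 0], [0, 0, 0], [0, 0, 0]], "angular": [[0, 0, 0], [0, 0, 0], [0, 0, 0], [0, 0, 0], [0, 0, 0], [0, 0, 0]]}}

```text
clock: 31.88
position: [703.4, 4.5, 86.5]
eef_rot: [[0.899, 0.144, 0.414], [0.132, -0.99, 0.059], [0.419, 0.002, -0.908]]
force: [22.3, 4.2, 7.2]
finger_gap: 0.4
grasp_force: 12.2
```

```bash
python3 st.py
```

```text
31.875 deck tcp [ 53.8 -72.3  10.3] F deck [23.7  1.  -2.3] gap 0.38381195000079 12.219429910182953 [-0.1  1.7 -0.1]
```

Request:
{"name": "servo_tool", "arguments": {"xyz": [[0.005, 0, 0], [0.01, 0, 0], [0.012, 0, 0], [0, 0, -0.03], [0, 0, -0.05], [-0.01, 0, -0.05], [-0.03, 0, -0.05], [-0.05, 0, -0.03], [0, 0, 0]], "angular": [[0, 0, 0], [0, 0, 0], [0, 0, 0], [0, 0, 0], [0, 0, 0], [0, 0, 0], [0, 0, 0], [0, 0, 0], [0, 0, 0]]}}

```text
clock: 33.0
position: [546.8, -19.0, 244.5]
eef_rot: [[0.913, 0.141, 0.383], [0.13, -0.99, 0.053], [0.387, 0.001, -0.922]]
force: [1.4, -0.7, 0.9]
finger_gap: 0.2
grasp_force: 0.0
```

```bash
python3 - <<'E'
from h import *
np.set_printoptions(precision=1,suppress=True)
s=r.sense();n="wrist";P=pose(n,s);im,D=r.camera(n);print(s["clock"],(s["position"]-DO)@DR);cv2.imwrite("pics/w9.png",im)
Q=(cloud(n,D,D>0,P)-DO)@DR
hsv=cv2.cvtColor(im,cv2.COLOR_BGR2HSV);red=((hsv[...,0]<8)|(hsv[...,0]>172))&(hsv[...,1]>150)&(hsv[...,2]>70)
c=(cloud(n,D,red,P)-DO)@DR;c=c[(abs(c[:,0]-20)<90)&(abs(c[:,1]+70)<50)&(c[:,2]>25)&(c[:,2]<37)]
print(np.percentile(c,[.5,50,99.5],axis=0))
for x in range(-60,60,10):
    q=c[(c[:,0]>x)&(c[:,0]<x+10)]
    if len(q)>8: print(" ",x+5,np.percentile(q[:,1],[1,99]),np.median(q[:,2]))
for lo in range(-12,140,4):
    q=Q[(Q[:,1]>lo)&(Q[:,1]<lo+4)&(Q[:,0]>-45)&(Q[:,0]<20)&(Q[:,2]<45)&(Q[:,2]>20)]
    if len(q)>20: print(lo+2,np.percentile(q[:,2],90).round(1),np.percentile(q[:,0],[1,99]),end="; ")
im2=r.camera("top")[0]
cv2.imwrite("pics/c9.png",np.hstack([im,cv2.resize(im2[170:240,150:300],(560,420))])[:, ::1]); 
a=cv2.imread("pics/c9.png");cv2.imwrite("pics/c9.png",cv2.resize(a,(800,300)))
E
```

```text
33.0 [-30.3 -73.2 217.7]
[[-64.4 -91.1  30.7]
 [ -2.2 -67.8  33.2]
 [ 42.7 -49.7  35.6]]
  -55 [-79.7 -49.8] 32.24813037758419
  -45 [-80.7 -49.9] 32.2613248329182
  -35 [-82.5 -50.2] 32.59371955888453
  -25 [-83.6 -50.3] 32.70329269999473
  -15 [-85.  -49.6] 33.008240942820045
  -5 [-86.5 -49.8] 33.2919072326081
  5 [-87.5 -49.9] 33.430125987538275
  15 [-89.2 -50.1] 33.662379816048244
  25 [-90.9 -50.2] 33.92035765294313
  35 [-91.8 -50.6] 34.25459849526409
  45 [-92.7 -50.1] 34.30925570445072
-10 27.8 [-44.    6.6]; -6 32.6 [-44.1   7.1]; -2 35.4 [-43.8   7.2]; 2 36.8 [-44.2   9.8]; 6 37.5 [-43.7  12. ]; 10 37.3 [-43.9  10. ]; 14 36.3 [-44.1   8.8]; 18 34.4 [-44.2   7.2]; 22 31.9 [-44.1   7.1]; 26 27.3 [-43.5   6.7]; 30 32.4 [-44.2   7.7]; 34 34.9 [-43.5   7.8]; 38 36.4 [-44.3  10.4]; 42 37.4 [-43.9  11.1]; 46 37.4 [-43.8  10.8]; 50 36.6 [-43.6   9.1]; 54 34.5 [-44.    7.8]; 58 31.8 [-43.4   7.8]; 62 27.3 [-43.4   6.9]; 66 31.9 [-43.7   7.8]; 70 34.8 [-44.1   8. ]; 74 36.6 [-44.4  10.1]; 78 37.3 [-44.1  11.1]; 82 37.1 [-43.7  11.1]; 86 36.5 [-44.5  10.2]; 90 34.9 [-44.2   8.1]; 94 32.2 [-43.6   8. ]; 98 27.0 [-42.9   7.2]; 102 31.2 [-44.4   7.9]; 106 34.7 [-44.3   8.1]; 110 36.4 [-44.3  10.4]; 114 37.3 [-44.1  11.3]; 118 37.4 [-43.9  11.2]; 122 36.7 [-44.2  11. ]; 126 35.2 [-44.6   8.1]; 130 32.9 [-43.2   8.1]; 134 27.8 [-43.   10.8]; 138 30.9 [-43.7  11.4];
```

View pics/c9.png

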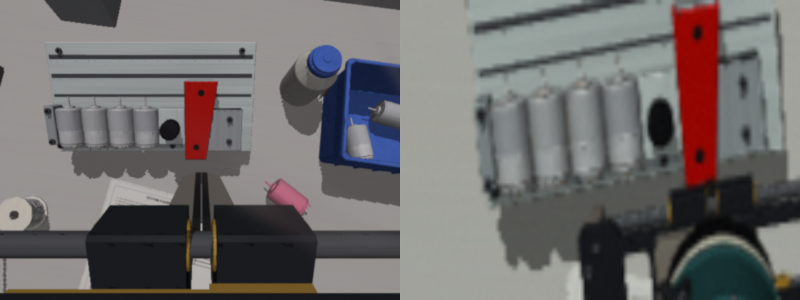

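```bash
python3 -c "
from workcell import r
print(r.finish_job())"
```

```text
the job is handed in; nothing more can be done
None
```

I handed the job in at about 33 s. The fourth motor is in the row on the ledge, terminals downhill, and the packing block closes the row. The red wedge was driven down the slope with about 24 N, and the row measured tight afterwards. The wedge's thick end sits about 2 mm high, which I did not correct. The bottle and solder reel were not touched.

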